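# Set up the fold-down bar rest

### The job

Get the fold-down bar rest ready to carry a long bar: swing its folded post up until it clicks fully home on its end stop (the hinge head is set a little off plumb, so go by feel), then turn the lock ring under the hinge by its lever until the lever stands over the long raised locked mark, at the end of its travel. Leave the tools and parts lying around it where they are.

Things in the scene. Friction and masses are not known exactly. Their poses are not given: they have to be found in the camera images.
- bar_rest: the bar rest's 150x130x15 mm wooden board, screwed to the bench, with a grey cast foot (92 mm wide flange) in its middle. Origin: middle of the board's underside. Its +x points along the folded post, +z up. Raised cast marks on the foot's flange, seen from its middle, counterclockwise from +x: a short pip at 137 deg (lever open) and a long rib at 212 deg (lever locked)
- post_hinge (a point): on the post's hinge axis, 95 mm above the bench over the board's origin, between two grey clevis cheeks (40 mm over both, 19 mm radius). The hinge axis is the board's y. The clevis (which carries the detent and end stop) was left clamped up to 9 deg off level about this axis, either way, so the post's home is up to 9 deg either side of plumb and has to be felt
- post_grip (a point): middle of the post's aluminium bar, 100 mm from the hinge. The bar is 22 mm wide along the hinge axis, 16 mm thick, and free from 25 to 128 mm from the hinge
- post_head (a point): outer end of the post's head, 168 mm from the hinge, on the post's centre line (in the mouth of the V). The head is a dark steel V-shaped rest, from 128 to 170 mm from the hinge, folded along the board's +x at the start; up to 66 mm wide along the hinge axis at its end, 18 mm thick
- detent_ball (a joint): height of the spring ball inside the clevis in m: about 0 when free, -0.0034 when the post's lobe rides over it, about -0.0022 with the post seated. Stiff hinge: the post stays where it is left (start: 0 to 0.35 rad up from folded), about 6 N at the bar lift it. Over the last 0.45 rad the ball resists by up to 8 N at the head, lets go under 0.1 rad short of the stop, then holds the post on it
- ring_axis (a point): on the lock ring's axis (vertical, through the board's origin), 47 mm above the bench. The ring is dark knurled steel, 72 mm wide, 37 to 57 mm above the bench, captive on the foot below the hinge. A raised lip on it passes behind the post's tail when locked, and jams on the tail if the post is well short of home
- ring_grip (a point): middle of the black round grip (16 mm thick, 38 mm long) at the end of the ring's lever, 93 mm from the ring's axis, 54 mm above the bench; the lever's steel rod is 10 mm thick. The lever points from the axis to this point
- lock_ring (a joint): turn of the lock ring in rad, counterclockwise seen from above: 0 open (lever at the short pip), 1.309 locked (lever over the long rib, end of travel). It starts between 0 and 0.2, and takes about 2 N at the grip
- spanner_small: bystander: steel combination spanner, 37x168x10 mm, lying under the folded post; origin in the middle of its underside, its length along its y
- bolt_standing: bystander: hex bolt 27x23x85 mm standing on its head beside the board; origin in the middle of its underside
- tape_rule: bystander: yellow tape measure 82x38x66 mm standing beside the board; origin in the middle of its underside
- wedge: bystander: pine wedge 32x120x30 mm; origin in the middle of its underside, its length along its y

How it is judged:
On the way, in this order (a step that is already met when the one before it is completed fails the run):
1. the post is seated upright in its end detent (z of post_head in the frame of bar_rest above 0.2603 m and value of joint detent_ball between -0.00265 and -0.001 m), for 0.2 s.
2. the lock ring is turned to its locked mark (value of joint lock_ring above 1.22 rad), for 0.2 s.
At the end, for the whole second after the job is handed in: The post is on its end stop (ball in its seat, 1 to 2.65 mm down, and the head's end over 260.3 mm above the bench), the lock ring at its locked mark (lock_ring above 1.22 rad), and the spanner, bolt, tape measure and wedge are each within 30 mm of where they were (all of step 1 and value of joint lock_ring above 1.22 rad and distance of each of spanner_small, bolt_standing, tape_rule, wedge from where it was at the start of the episode below 0.03 m); the robot touches nothing.
It also fails if it takes over 54 s, if anything falls off the work surface, if the arm or the gripper's body presses on something with over 40 N, if the wrist force passes 120 N, or if a joint passes its speed limit or range.

### The arm

A 6-joint arm with a two-finger parallel gripper is mounted at the origin on a cart in front of the work surface, level with it; the furniture and walls round the work are solid. World frame = base frame: x ahead of the robot, y to its left, z up, the work surface at z = 0. Lengths are in m, angles in rad, forces in N, time in s.
With the tool pointing down it reaches from about 0.3 to 0.875 m from the base axis. Payload 6.4 kg.
Tool frame: the origin (TCP) lies at the very end of the fingers, on their centre line; the grasp point (between the pads) lies 19 mm behind it (ctrl.tcp_to_grasp is the distance from the TCP to the grasp point, in m); z points along the fingers, y is the direction in which the jaws open and shut (so a half turn about z gives the same grasp; the last joint's range is limited). The gripper opens to 85 mm and grips with 20 to 120 N. Pads are 22 mm wide; open, the fingers measure 114 mm over their backs; the gripper's body (76 mm by 85 mm) begins 54 mm behind the grasp point. The pads swing forward as they close: fully open they stand 13 mm farther back than shut.
Start: joints at [1.052, 0.181, 1.607, -0, 1.354, -0.206], TCP at [0.177, 0.547, 0.231] pointing down, gripper open.
Joint ranges: [-2.99, 2.99], [-0.89, 2.07], [0.3, 2.58], [-1.14, 4.28], [0, 2.63], [-3.12, 3.12]. Speed limits (rad/s): [2.57, 2.57, 3.01, 3.14, 3.14, 3.14].

### API

Orientations are given as a unit quaternion [w, x, y, z].
In Python, from bench import ctrl gives the robot as it stands. The module is installed in compiled form; this text tells all that it offers.
- The arm moves only by the tool drive_tool, never from a script. Its argument "deltas" is a list of rows, each an object with "slide": the shift along the tool's x, y, z as a fraction of full scale, a list of three; "delta_rot": the turn, a rotation vector about the tool's x, y, z as a fraction of full scale, a list of three; "hand": the opening, from 0 (shut) to 1 (fully open). In form: [{"slide": [tx, ty, tz], "delta_rot": [wx, wy, wz], "hand": hand}, ...]. A call has exactly 5 rows; each row shifts and turns the commanded pose from where the row before left it, along the tool's axes as they then stand; what a row does not reach is not made up. Full scale, the value 1, is 50 mm for a shift and 180 degrees for a turn. A row lasts 1/8 s, in which the tool goes at most 62.5 mm and 10.7 degrees, less where a joint would pass 70% of its speed; a pose out of reach is approached as far as the arm can. A call with a number of a shift or a turn outside -1 to 1 is refused whole. A call with a gripper value outside its range is refused whole. The fingers move at their own pace and stop on an object; the grip force is fixed at half the most. Time passes only in rows, so rows that do not move let the fingers close, or fill a call up. It gives the time, the measured TCP pose, the force and the opening at its end, in the units of the state.
- ctrl.get_obs(): the state, without advancing time (a new reading comes with each control period).
- ctrl.camera(name): name is "scene" or "top" or "wrist"; returns a dict with "frame" (420x560x3 uint8, red, green, blue), "mtx" (3x3 intrinsics, pixels), "R" (3x3) and "t" (3): a world point X has camera coordinates R X + t. Camera axes: x right, y down, z forward; pixel columns grow to the right and rows downward; lengths in m; the calibration is good to about 2 mm. A picture is of the moment at which its call begins. There is no depth.
- ctrl.hand_in(): hands the job in, once; it reports no verdict.
The state is a dict: "time_s": time; "q": joint angles; "dq": joint speeds; "joint_efforts": joint torques, N m; "eef_pos": TCP position; "eef_rot": TCP orientation; "wrist_force": force on the tool from outside, world axes, zero at the start; "torque": the same for the moment, N m; "opening": opening from 0.0 (shut) to 1.0 (fully open).
Only numpy, scipy, OpenCV 4.12 (cv2) and the standard library are available. Lean on these libraries where they do the work, as an engineer would, in place of code of your own. Each camera call takes 0.05 s, during which the arm holds its last target.

## Working session

There is one attempt and no reset: what is moved stays moved. The work goes in short steps, Python scripts to look and compute and a tool call to move; the robot and the scene stay as the last step left them, time stands still between calls to the robot, and variables do not carry over. Pictures are saved under pics/ and viewed, and the job is handed in when it is done.

Besides the shell and the picture viewer there is one more tool, called after "Request:" as name(argument=value, ...) on one line, values as JSON. drive_tool: Moves the arm, as the interface text tells. Its arguments: {"type":"object","properties":{"deltas":{"type":"array","items":{"type":"object","properties":{"slide":{"type":"array","items":{"type":"number"}},"delta_rot":{"type":"array","items":{"type":"number"}},"hand":{"type":"number"}}}}},"required":["deltas"]}

```bash
mkdir -p pics; ls; python3 - <<'E'
from bench import ctrl
import cv2,pickle,json
o=ctrl.get_obs(); print(o); print(ctrl.tcp_to_grasp)
for n in ["scene","top","wrist"]:
    c=ctrl.camera(n); cv2.imwrite(f"pics/{n}0.png",c["frame"][:,:,::-1]); pickle.dump(c,open(f"pics/{n}0.pkl","wb")); print(n,c["mtx"].tolist(),c["R"].tolist(),c["t"].tolist())
E
```

```text
pics
{'time_s': 0.0, 'q': array([ 1.05170140e+00,  1.81514943e-01,  1.60800056e+00,  9.07866285e-06,
        1.35380082e+00, -2.06278200e-01]), 'dq': array([ 1.66999408e-03, -3.08692819e-04, -4.53879673e-04, -1.05549503e-03,
       -2.00900955e-04, -4.22104063e-05]), 'joint_efforts': array([-2.20686496e-03, -4.44868326e+01, -3.51333618e+01, -5.23308299e-04,
        9.08417307e-03,  3.17843774e-05]), 'eef_pos': array([0.17664216, 0.54662098, 0.23040243]), 'eef_rot': array([-3.09912308e-04,  1.55772338e-01,  9.87792608e-01, -8.04198897e-04]), 'wrist_force': array([-0.98425726,  0.23756103,  0.90652812]), 'torque': array([-0.00365818,  0.03200543,  0.02658463]), 'opening': 1.0004169226161257}
0.0187
scene [[420.36097056656695, 0.0, 277.7518950655018], [0.0, 420.36097056656695, 208.49462360282809], [0.0, 0.0, 1.0]] [[-0.7926453981350139, -0.609638076382044, -0.007395176846167978], [-0.267672223616649, 0.3588716061875844, -0.8941827279569103], [0.5477817571985251, -0.7067903409764058, -0.4476411066724681]] [0.370559301766575, 0.2764042645620002, 0.44684733885247924]
top [[402.11447322965773, 0.0, 279.7100838966401], [0.0, 402.11447322965773, 214.2518850343365], [0.0, 0.0, 1.0]] [[0.028223533788605704, -0.9996010264760786, -0.0011045399283435289], [-0.9829340171587262, -0.02755196636385379, -0.18188349859647496], [0.18178049964914356, 0.00621908493710633, -0.9833194663637309]] [-0.17877975008855104, 0.6212159522342016, 0.8325995161402995]
wrist [[327.41580159026944, 0.0, 279.78796870953556], [0.0, 327.41580159026944, 211.9380204326445], [0.0, 0.0, 1.0]] [[0.30740906755636166, 0.9515774239977457, -0.00026706168738196994], [0.9064723075158222, -0.2927523609741567, 0.30430907125979595], [0.28949545918903596, -0.09378945186892641, -0.9525733136231865]] [-0.5747257841182186, -0.04035923611727468, 0.37973783615991247]
```

View pics/scene0.png

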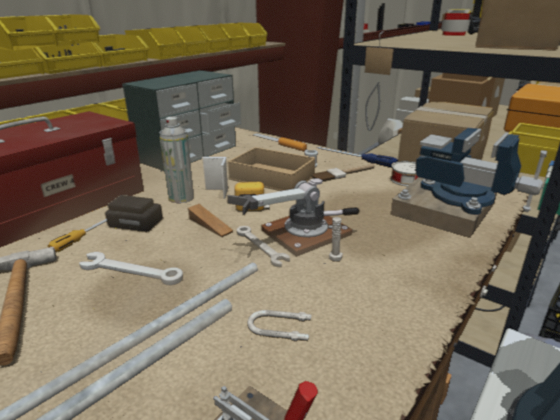

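View pics/top0.png

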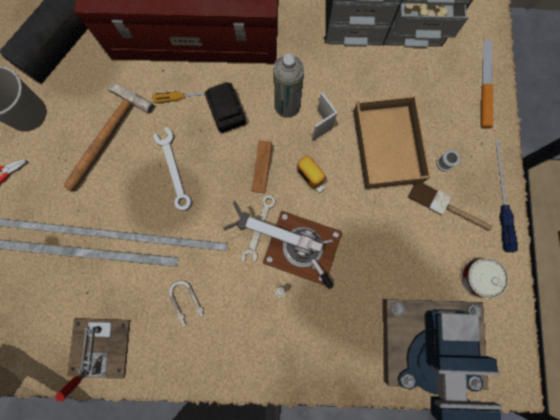

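View pics/wrist0.png

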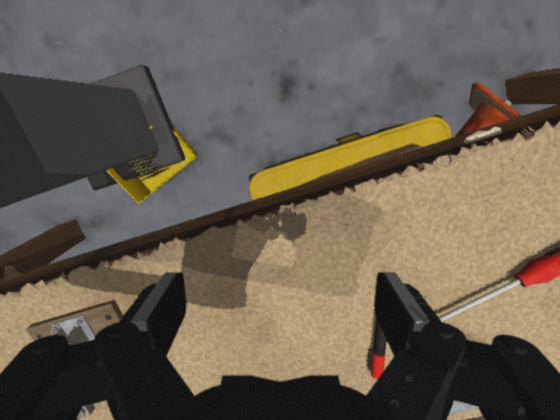

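```bash
python3 - <<'E'
import cv2
a=cv2.imread("pics/top0.png")[140:310,210:360]; cv2.imwrite("pics/top0c.png",cv2.resize(a,None,fx=3.5,fy=3.5,interpolation=cv2.INTER_CUBIC))
a=cv2.imread("pics/scene0.png")[160:280,180:380]; cv2.imwrite("pics/scene0c.png",cv2.resize(a,None,fx=4,fy=4,interpolation=cv2.INTER_CUBIC))
E
```

```text
(no output)
```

View pics/top0c.png

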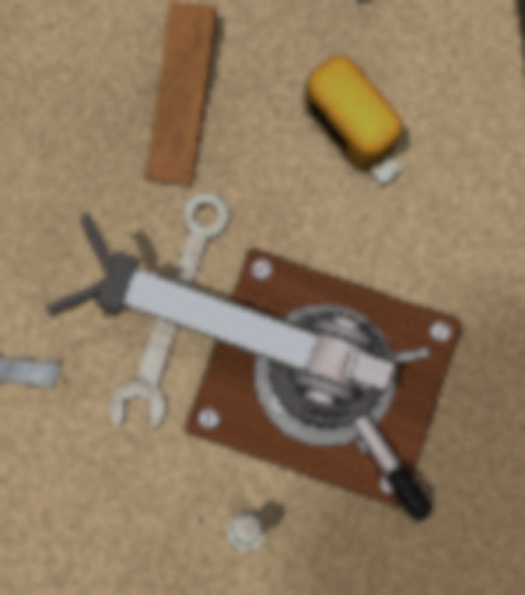

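View pics/scene0c.png

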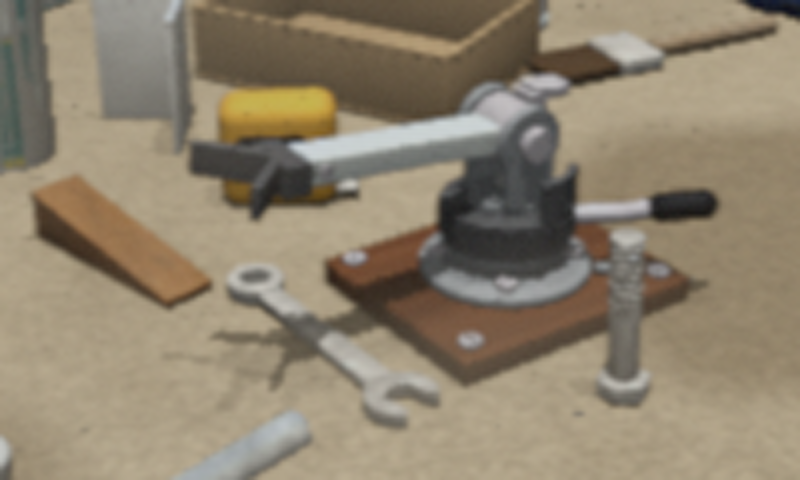

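```bash
cat > h.py <<'E'
import numpy as np,pickle,cv2
def load(n): return pickle.load(open(f"pics/{n}.pkl","rb"))
def ray(c,u,v):
    d=np.linalg.inv(c["mtx"])@np.array([u,v,1.]); return -c["R"].T@c["t"], c["R"].T@d
def atz(c,u,v,z):
    o,d=ray(c,u,v); return o+d*(z-o[2])/d[2]
def proj(c,X):
    p=(c["R"]@np.atleast_2d(X).T+c["t"][:,None]); p=c["mtx"]@p; return (p[:2]/p[2]).T
def crop(u,v,s,ou,ov): return (u+.5)/s-.5+ou,(v+.5)/s-.5+ov
def tri(c1,p1,c2,p2):
    o1,d1=ray(c1,*p1);o2,d2=ray(c2,*p2)
    A=np.c_[d1,-d2]; s=np.linalg.lstsq(A,o2-o1,rcond=None)[0]
    a=o1+d1*s[0];b=o2+d2*s[1]; return (a+b)/2,np.linalg.norm(a-b)
E
python3 - <<'E'
from h import *
T=load("top0");S=load("scene0")
t=lambda u,v:crop(u,v,3.5,210,140); s=lambda u,v:crop(u,v,4,180,160)
C=np.array([atz(T,*t(*p),.015) for p in [(250,248),(462,320),(402,507),(188,432)]])
print(C, C.mean(0)); 
for i in range(4): print(np.linalg.norm(C[i]-C[(i+1)%4]))
ex=(C[0]-C[1])+(C[3]-C[2]); print("yaw",np.degrees(np.arctan2(ex[1],ex[0])))
ey=(C[3]-C[0])+(C[2]-C[1]);print("yaw2",np.degrees(np.arctan2(ey[1],ey[0]))-90)
S4=np.array([atz(T,*t(*p),.016) for p in [(261,268),(440,330),(386,484),(208,418)]]);print(S4.mean(0))
Cs=np.array([atz(S,*s(*p),.015) for p in [(327,264),(688,290),(467,370)]]);print("scene corners",Cs)
print("grip", atz(T,*t(408,490),.054), tri(T,t(408,490),S,s(684,205)))
print("head base", tri(T,t(120,283),S,s(290,168)))
print("bolt top",tri(T,t(245,530),S,s(628,240)))
print("tape", atz(T,*t(355,110),.066), 'wedge',atz(T,*t(180,95),.02))
E
```

```text
[[ 0.64268242 -0.1638838   0.015     ]
 [ 0.59840885 -0.30445425  0.015     ]
 [ 0.47623415 -0.26601686  0.015     ]
 [ 0.52018981 -0.12709225  0.015     ]] [ 0.55937881 -0.21536179  0.015     ]
0.14737774655271052
0.128078451100991
0.14571254678617288
0.12789862351033213
yaw 72.48046640852137
yaw2 72.9086743881274
[ 0.56011988 -0.21417692  0.016     ]
scene corners [[ 0.63333747 -0.15835605  0.015     ]
 [ 0.46570716 -0.24899977  0.015     ]
 [ 0.51290253 -0.11766337  0.015     ]]
grip [ 0.48614018 -0.26540237  0.054     ] (array([ 0.48382993, -0.26690563,  0.05173772]), np.float64(0.0053493520024869455))
head base (array([ 0.5990271 , -0.08926758,  0.10888397]), np.float64(0.005105077472685493))
bolt top (array([ 0.45839059, -0.16633707,  0.08214822]), np.float64(0.0020812525933674763))
tape [ 0.72429305 -0.22853315  0.066     ] wedge [ 0.74530402 -0.11388443  0.02      ]
```

Request:
drive_tool(deltas=[{"slide": [-0.7, -0.8, -0.04], "delta_rot": [0, 0, 0], "hand": 0}, {"slide": [-0.8, -0.9, -0.04], "delta_rot": [0, 0, 0], "hand": 0}, {"slide": [-0.8, -0.9, -0.04], "delta_rot": [0, 0, 0], "hand": 0}, {"slide": [-0.8, -0.9, -0.04], "delta_rot": [0, 0, 0], "hand": 0}, {"slide": [-0.8, -0.9, -0.04], "delta_rot": [0, 0, 0], "hand": 0}])

```text
time_s: 0.78
eef_pos: [0.295, 0.2761, 0.2413]
eef_rot: [0.0, 0.155, 0.988, 0.0]
wrist_force: [0.9, -0.8, 1.1]
opening: 0.001
```

```bash
cat > st.py <<'E'
from bench import ctrl
import numpy as np,json
o=ctrl.get_obs(); print({k:np.round(v,4).tolist() for k,v in o.items() if k not in("dq","joint_efforts")})
open("log.jsonl","a").write(json.dumps({k:np.asarray(v).tolist() for k,v in o.items()})+"\n")
E
python3 st.py
```

```text
{'time_s': 0.775, 'q': [0.4565, -0.2384, 1.9949, -0.0002, 1.3847, -0.8021], 'eef_pos': [0.295, 0.2761, 0.2413], 'eef_rot': [0.0002, 0.1554, 0.9878, 0.0001], 'wrist_force': [0.8736, -0.8209, 1.1111], 'torque': [-0.0015, -0.0598, 0.016], 'opening': 0.0008}
```

Request:
drive_tool(deltas=[{"slide": [-0.8, -0.95, 0], "delta_rot": [0, 0, 0], "hand": 0}, {"slide": [-0.8, -0.95, 0], "delta_rot": [0, 0, 0], "hand": 0}, {"slide": [-0.8, -0.95, 0], "delta_rot": [0, 0, 0], "hand": 0}, {"slide": [-0.8, -0.95, 0], "delta_rot": [0, 0, 0], "hand": 0}, {"slide": [0, -0.8, 0], "delta_rot": [0, -0.055, 0], "hand": 0}])

```text
time_s: 1.4
eef_pos: [0.3776, 0.0062, 0.2375]
eef_rot: [0.081, 0.157, 0.984, -0.014]
wrist_force: [-1.1, 0.1, 1.4]
opening: -0.002
```

```bash
python3 st.py
```

```text
{'time_s': 1.4, 'q': [-0.2964, -0.4492, 2.159, -0.0051, 1.2683, -1.5499], 'eef_pos': [0.3776, 0.0062, 0.2375], 'eef_rot': [0.0805, 0.1569, 0.9842, -0.0137], 'wrist_force': [-1.0608, 0.0593, 1.3951], 'torque': [-0.0284, 0.1102, -0.0119], 'opening': -0.002}
```

Request:
drive_tool(deltas=[{"slide": [0, 0, 0], "delta_rot": [0, -0.055, 0], "hand": 0}, {"slide": [0, 0, 0], "delta_rot": [0, -0.055, 0], "hand": 0}, {"slide": [0, 0, 0], "delta_rot": [0, -0.055, 0], "hand": 0}, {"slide": [0, 0, 0], "delta_rot": [0, -0.055, 0], "hand": 0}, {"slide": [0, 0, 0], "delta_rot": [0, 0, 0], "hand": 0}])

```text
time_s: 2.02
eef_pos: [0.3996, 0.0232, 0.2373]
eef_rot: [0.41, 0.142, 0.898, -0.071]
wrist_force: [-0.0, -0.1, -0.1]
opening: 0.001
```

```bash
python3 st.py; python3 - <<'E'
from bench import ctrl
import cv2,pickle
for n in ["scene","wrist"]:
    c=ctrl.camera(n); cv2.imwrite(f"pics/{n}1.png",c["frame"][:,:,::-1]); pickle.dump(c,open(f"pics/{n}1.pkl","wb"))
E
```

```text
{'time_s': 2.025, 'q': [-0.1006, -0.8938, 2.576, -0.2931, 0.6351, -1.1961], 'eef_pos': [0.3996, 0.0232, 0.2373], 'eef_rot': [0.4099, 0.1424, 0.8981, -0.0711], 'wrist_force': [-0.0074, -0.1107, -0.1173], 'torque': [0.0992, 0.3724, 0.0319], 'opening': 0.0007}
```

View pics/scene1.png

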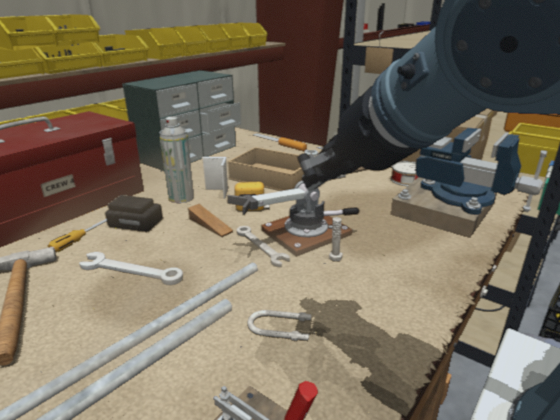

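View pics/wrist1.png

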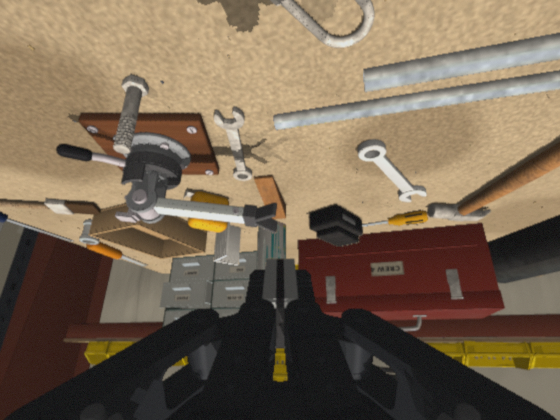

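```bash
cat > kin.py <<'E'
import numpy as np,json
from scipy.spatial.transform import Rotation as R
from scipy.optimize import least_squares
def fk(p,q,s4=1,s6=1):
    a1,s,h,L1,a3,L2,dt,c=p
    r=R.from_euler('z',q[0]); x=r.apply([a1,s,h])
    r=r*R.from_euler('y',q[1]); x=x+r.apply([0,0,L1])
    r=r*R.from_euler('y',q[2]); x=x+r.apply([a3,0,L2])
    r=r*R.from_euler('z',s4*q[3])*R.from_euler('y',q[4]); x=x+r.apply([0,0,dt])
    r=r*R.from_euler('z',s6*q[5]+c); return x,r
def data():
    D=[json.loads(l) for l in open("log.jsonl")]
    D.append(dict(q=[1.0517014,.181514943,1.60800056,9e-6,1.3538,-.2062782],eef_pos=[.17664216,.54662098,.23040243],eef_rot=[-3.099e-4,.155772338,.987792608,-8.04e-4]))
    return D
def fit(s4=1,s6=1):
    D=data()
    def f(p):
        e=[]
        for d in D:
            x,r=fk(p,d["q"],s4,s6); e+=list(x-d["eef_pos"])
            w=d["eef_rot"]; e+=list(.3*(r.inv()*R.from_quat([w[1],w[2],w[3],w[0]])).as_rotvec())
        return np.array(e)
    best=None
    for c in (0,1.57,3.14,-1.57):
        o=least_squares(f,[0,.1,.3,.4,0,.4,.2,c]); 
        if best is None or o.cost<best.cost: best=o
    return best
if __name__=="__main__":
    for s4 in(1,-1):
        for s6 in (1,-1):
            o=fit(s4,s6); print(s4,s6,o.cost,np.round(o.x,4),np.abs(o.fun).max())
E
python3 kin.py
```

```text
1 1 1.3076426066878349e-14 [0.     0.1178 0.3134 0.4382 0.0855 0.5145 0.3189 1.5708] 1.1805005081391626e-07
1 -1 0.17909160449035766 [ 0.      0.1178  0.3134  0.4382  0.0855  0.5145  0.3189 -0.3064] 0.4393977332773085
-1 1 0.016560506816248065 [ 0.0122  0.0945  0.1372  0.3345 -0.0757  0.4671  0.2091  1.4518] 0.10620881980845572
-1 -1 0.21779080934494158 [ 0.0122  0.0945  0.1372  0.3345 -0.0757  0.4671  0.2091 -0.4241] 0.47471195510153263
```

```bash
cat > ov.py <<'E'
from h import *
import sys
def B(o,yaw,P): # board->world
    c,s=np.cos(yaw),np.sin(yaw); P=np.atleast_2d(P)
    return np.c_[o[0]+c*P[:,0]-s*P[:,1],o[1]+s*P[:,0]+c*P[:,1],P[:,2]]
def model(post,lever):
    L=[]
    for z in (0,.015):
        L.append([(.075,.065,z),(-.075,.065,z),(-.075,-.065,z),(.075,-.065,z),(.075,.065,z)])
    ph=np.linspace(0,2*np.pi,40)
    L.append([(.036*np.cos(a),.036*np.sin(a),.057) for a in ph])
    L.append([(.036*np.cos(a),.036*np.sin(a),.037) for a in ph])
    ca,sa=np.cos(post),np.sin(post)
    P=lambda r,w,t:(r*ca-t*sa,w,.095+r*sa+t*ca)
    for t in(-.008,.008): L.append([P(.025,.011,t),P(.128,.011,t),P(.128,-.011,t),P(.025,-.011,t),P(.025,.011,t)])
    for t in(-.009,.009): L.append([P(.170,.033,t),P(.170,-.033,t)])
    a=np.radians(137)+lever
    L.append([(r*np.cos(a),r*np.sin(a),.054) for r in(0.036,.093)])
    n=(-np.sin(a),np.cos(a))
    L.append([(r*np.cos(a)+k*n[0],r*np.sin(a)+k*n[1],.054) for r,k in((.074,.008),(.112,.008),(.112,-.008),(.074,-.008),(.074,.008))])
    for y in(-.02,.02): L.append([(.019*np.cos(b),y,.095+.019*np.sin(b)) for b in ph])
    return L
def draw(name,o,yaw,post,lever,box,s,out):
    c=load(name); im=c["frame"][:,:,::-1]; x0,y0,x1,y1=box
    im=cv2.resize(im[y0:y1,x0:x1],None,fx=s,fy=s,interpolation=cv2.INTER_CUBIC)
    for l in model(post,lever):
        p=proj(c,B(o,yaw,l)); p=((p-[x0,y0]+.5)*s-.5)
        cv2.polylines(im,[np.round(p).astype(int)],False,(0,0,255) if len(l)!=40 else (0,255,0),1)
    cv2.imwrite(out,im)
if __name__=="__main__":
    a=[float(v) for v in sys.argv[1:6]]
    draw("top0",a[:2],np.radians(a[2]),a[3],a[4],(210,180,360,310),5,f"pics/{sys.argv[6]}_t.png")
    draw("scene0",a[:2],np.radians(a[2]),a[3],a[4],(200,160,380,260),4.4,f"pics/{sys.argv[6]}_s.png")
E
python3 ov.py .5595 -.215 72.6 .12 .09 ov1
```

```text
(no output)
```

View pics/ov1_t.png

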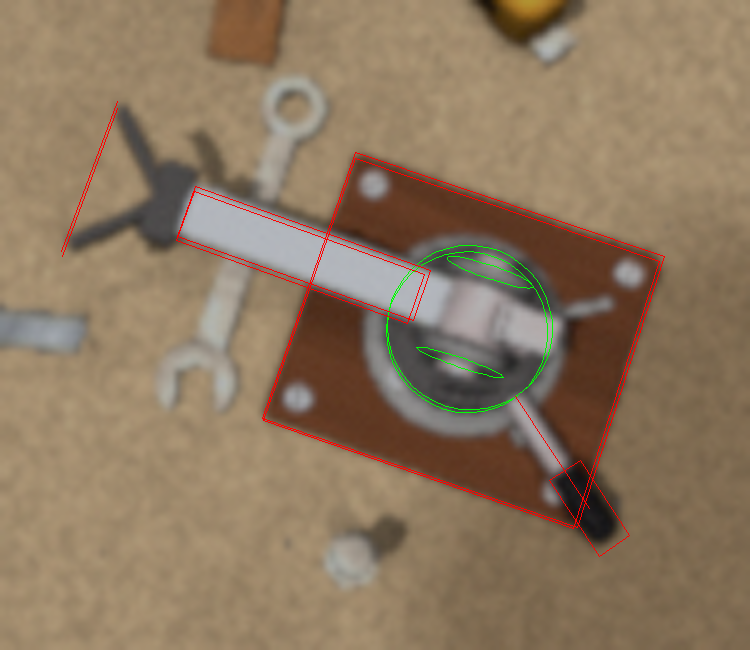

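View pics/ov1_s.png

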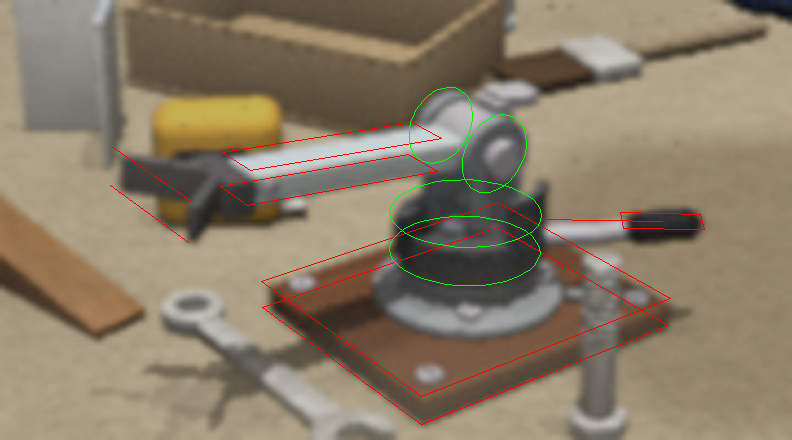

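```bash
python3 ov.py .556 -.2135 72.6 .12 .07 ov2
```

```text
(no output)
```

View pics/ov2_t.png

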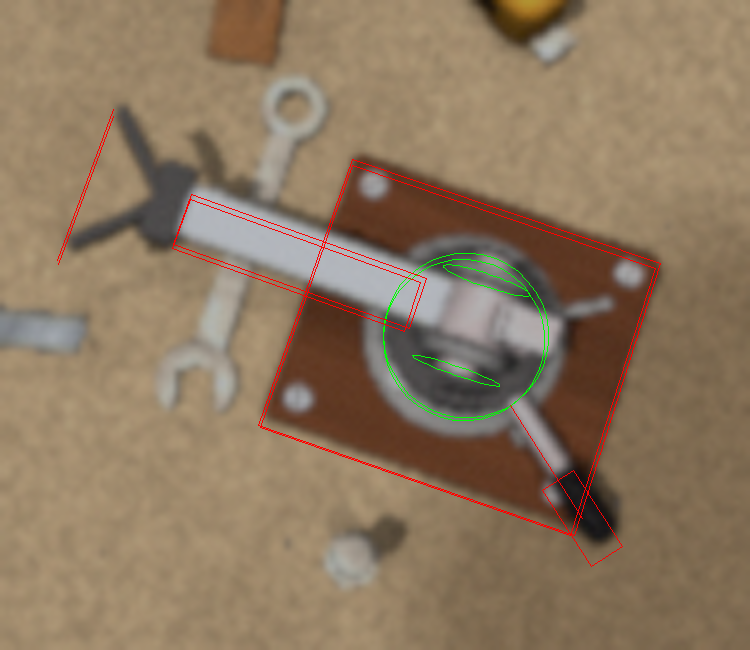

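View pics/ov2_s.png

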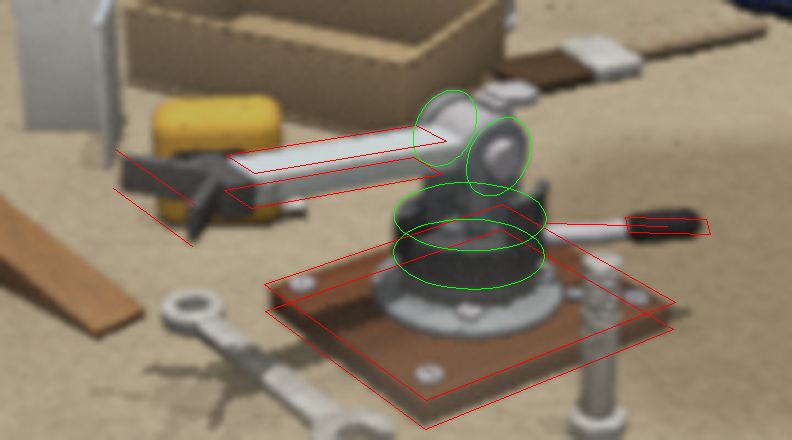

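```bash
cat > plan.py <<'E'
from kin import *
O=np.array([.558,-.2145,0]); YAW=np.radians(72.6)
ex=np.array([np.cos(YAW),np.sin(YAW),0]); ey=np.array([-ex[1],ex[0],0]); ez=np.array([0,0,1.])
RB=np.c_[ex,ey,ez]
P=fit().x
LO=np.array([-2.99,-.89,.3,-1.14,0,-3.12]);HI=np.array([2.99,2.07,2.58,4.28,2.63,3.12])
def ik(x,r,q0):
    def f(q):
        a,b=fk(P,q); return np.r_[a-x,.3*(r.inv()*b).as_rotvec()]
    o=least_squares(f,np.clip(q0,LO+1e-3,HI-1e-3),bounds=(LO,HI)); return o.x,np.abs(o.fun).max()
def orient(d,yhint):
    z=d/np.linalg.norm(d); y=yhint-z*(yhint@z); y/=np.linalg.norm(y); return R.from_matrix(np.c_[np.cross(y,z),y,z])
if __name__=="__main__":
    q0=np.array([-.1,-.7,2.3,-.3,.8,-1.2])
    for phi in(0,15,30,45):
        for p in (15,30,45,60):
            f,t=np.radians([phi,p]); d=RB@np.array([-np.sin(f)*np.cos(t),-np.cos(f)*np.cos(t),-np.sin(t)])
            yh=RB@np.array([np.cos(f),-np.sin(f),0]); r=orient(d,yh)
            out=[];q=q0
            for b in([.1,.05,.10],[.1,0,.07],[.09,0,.1],[.08,0,.15],[.06,0,.17],[.03,0,.18],[.02,0,.18],[0.02,.06,.25]):
                q,e=ik(O+RB@np.array(b)+d*.012,r,q); out.append((round(e*1000,1),np.round(q,2).tolist()))
            print(phi,p,max(a for a,_ in out)); 
            if max(a for a,_ in out)<1: print(out)
E
python3 plan.py
```

```text
0 15 139.1
0 30 76.8
0 45 14.7
0 60 0.0
[(np.float64(0.0), [-0.45, 0.06, 2.17, 0.19, 0.39, -1.87]), (np.float64(0.0), [-0.43, 0.23, 2.06, 0.19, 0.34, -1.86]), (np.float64(0.0), [-0.45, 0.17, 2.05, 0.19, 0.41, -1.88]), (np.float64(0.0), [-0.48, 0.07, 2.04, 0.17, 0.53, -1.87]), (np.float64(0.0), [-0.52, 0.03, 2.03, 0.2, 0.58, -1.93]), (np.float64(0.0), [-0.59, 0.01, 2.02, 0.25, 0.62, -2.02]), (np.float64(0.0), [-0.61, 0.01, 2.02, 0.26, 0.62, -2.06]), (np.float64(0.0), [-0.66, -0.25, 2.09, 0.24, 0.81, -2.05])]
15 15 139.8
15 30 80.8
15 45 20.6
15 60 0.0
[(np.float64(0.0), [-0.34, 0.09, 2.14, -0.28, 0.41, -1.12]), (np.float64(0.0), [-0.34, 0.26, 2.03, -0.32, 0.36, -1.07]), (np.float64(0.0), [-0.36, 0.19, 2.03, -0.25, 0.42, -1.17]), (np.float64(0.0), [-0.38, 0.09, 2.01, -0.18, 0.53, -1.26]), (np.float64(0.0), [-0.43, 0.05, 2.01, -0.13, 0.57, -1.35]), (np.float64(0.0), [-0.5, 0.03, 2.01, -0.06, 0.59, -1.46]), (np.float64(0.0), [-0.52, 0.02, 2.01, -0.04, 0.59, -1.5]), (np.float64(0.0), [-0.56, -0.23, 2.08, -0.01, 0.77, -1.56])]
30 15 154.6
30 30 88.2
30 45 22.1
30 60 0.0
[(np.float64(0.0), 
[... 273 characters left out ...]
]), (np.float64(0.0), [-0.41, 0.07, 1.96, -0.34, 0.65, -0.93]), (np.float64(0.0), [-0.43, 0.07, 1.96, -0.32, 0.65, -0.96]), (np.float64(0.0), [-0.45, -0.18, 2.04, -0.26, 0.81, -1.06])]
45 15 119.1
45 30 63.2
45 45 8.1
45 60 0.0
[(np.float64(0.0), [-0.19, 0.21, 2.0, -0.66, 0.7, -0.21]), (np.float64(0.0), [-0.2, 0.36, 1.88, -0.68, 0.67, -0.18]), (np.float64(0.0), [-0.22, 0.3, 1.89, -0.63, 0.7, -0.26]), (np.float64(0.0), [-0.24, 0.21, 1.87, -0.56, 0.78, -0.37]), (np.float64(0.0), [-0.28, 0.16, 1.88, -0.53, 0.8, -0.44]), (np.float64(0.0), [-0.34, 0.13, 1.89, -0.5, 0.78, -0.52]), (np.float64(0.0), [-0.36, 0.13, 1.89, -0.5, 0.78, -0.54]), (np.float64(0.0), [-0.37, -0.1, 1.97, -0.43, 0.91, -0.64])]
```

```bash
cat > p2.py <<'E'
from plan import *
def dd(al): a=np.radians(al); return RB@np.array([-np.sin(a),0,-np.cos(a)])
for sg in(1,-1):
  for r0 in(.085,):
    for th,als in((7,(45,30,20,10,0,-20)),(45,(60,45,30,0,-30,-45)),(80,(75,60,45,30,0,-30,-45,-60,-75)),(95,(60,45,30,0,-30,-45,-60,-75,-90))):
        for al in als:
            t=np.radians(th); b=np.array([r0*np.cos(t),0,.095+r0*np.sin(t)]); d=dd(al)
            best=(9,None)
            for q0 in([-.1,-.4,2.1,-.1,1.2,-.1],[-.1,0,2.1,-1,1.2,-2.5],[-.5,0,2.1,1,1.2,2.5],[-.5,0,2.1,1,1.2,-2.5],[-.5,0,2.,1.5,1.2,-2.],[-.5,0,2.,2.5,1.2,-1.]):
                q,e=ik(O+RB@b+d*.0187,orient(d,sg*ey),np.array(q0))
                if e<best[0]: best=(e,q)
            print(sg,th,al,round(best[0]*1000,1),np.round(best[1],2))
E
python3 p2.py
```

```text
1 7 45 0.0 [-0.08  0.62  1.53 -0.79  1.32 -2.58]
1 7 30 0.0 [-0.17  0.51  1.58 -0.56  1.19 -2.76]
1 7 20 0.0 [-0.25  0.45  1.61 -0.39  1.12 -2.91]
1 7 10 0.0 [-0.34  0.41  1.64 -0.2   1.09 -3.08]
1 7 0 0.0 [-0.42  0.4   1.65  0.    1.09  3.02]
1 7 -20 0.0 [-0.6   0.42  1.66  0.36  1.19  2.69]
1 45 60 0.0 [-0.04  0.66  1.5  -1.    1.48 -2.51]
1 45 45 0.0 [-0.11  0.53  1.55 -0.79  1.34 -2.65]
1 45 30 0.0 [-0.21  0.43  1.59 -0.56  1.24 -2.84]
1 45 0 0.0 [-0.46  0.33  1.63  0.    1.18  2.98]
1 45 -30 0.0 [-0.71  0.41  1.62  0.49  1.37  2.58]
1 45 -45 0.0 [-0.8   0.5   1.59  0.67  1.51  2.44]
1 80 75 19.5 [-0.07  0.71  1.48 -1.14  1.6  -2.48]
1 80 60 0.0 [-0.11  0.59  1.55 -1.03  1.44 -2.56]
1 80 45 0.0 [-0.19  0.47  1.58 -0.81  1.32 -2.72]
1 80 30 0.0 [-0.29  0.37  1.6  -0.56  1.23 -2.92]
1 80 0 0.0 [-0.54  0.3   1.61  0.    1.23  2.9 ]
1 80 -30 0.0 [-0.78  0.4   1.57  0.47  1.44  2.54]
1 80 -45 0.0 [-0.86  0.5   1.54  0.64  1.59  2.43]
1 80 -60 0.0 [-0.93  0.62  1.5   0.8   1.74  2.35]
1 80 -75 0.0 [-0.96  0.76  1.45  0.94  1.9   2.31]
1 95 60 0.0 [-0.15  0.57  1.57 -1.05  1.41 -2.57]
1
[... 1235 characters left out ...]
0.3   1.61  0.    1.23 -0.24]
-1 80 -30 0.0 [-0.78  0.4   1.57  0.47  1.44 -0.6 ]
-1 80 -45 0.0 [-0.86  0.5   1.54  0.64  1.59 -0.71]
-1 80 -60 0.0 [-0.93  0.62  1.5   0.8   1.74 -0.79]
-1 80 -75 0.0 [-0.96  0.76  1.45  0.94  1.9  -0.84]
-1 95 60 0.0 [-0.15  0.57  1.57 -1.05  1.41  0.58]
-1 95 45 0.0 [-0.22  0.46  1.6  -0.82  1.29  0.41]
-1 95 30 0.0 [-0.33  0.36  1.62 -0.56  1.21  0.2 ]
-1 95 0 0.0 [-0.58  0.3   1.61  0.    1.23 -0.27]
-1 95 -30 0.0 [-0.81  0.41  1.56  0.46  1.46 -0.62]
-1 95 -45 0.0 [-0.89  0.51  1.51  0.63  1.61 -0.73]
-1 95 -60 0.0 [-0.95  0.64  1.47  0.78  1.77 -0.8 ]
-1 95 -75 0.0 [-0.99  0.77  1.42  0.92  1.92 -0.84]
-1 95 -90 0.0 [-1.    0.91  1.37  1.07  2.08 -0.85]
```

```bash
cat > rows.py <<'E'
from plan import *
def cur():
    from bench import ctrl
    o=ctrl.get_obs(); w=o["eef_rot"]; return o["eef_pos"],R.from_quat([w[1],w[2],w[3],w[0]]),o
def dd(al): a=np.radians(al); return RB@np.array([-np.sin(a),0,-np.cos(a)])
def pose(r0,th,al,back=0,O=O,lat=0,off=0):
    t=np.radians(th); b=np.array([r0*np.cos(t)-off*np.sin(t),lat,.095+r0*np.sin(t)+off*np.cos(t)]); d=dd(al)
    return O+RB@b+d*(.0187-back), orient(d,-ey)
def rows(path,hand,x,r):
    out=[]
    for (x1,r1) in path:
        s=r.inv().apply(x1-x)/.05; w=(r.inv()*r1).as_rotvec()/np.pi
        out.append('{"slide": %s, "delta_rot": %s, "hand": %s}'%(np.round(s,2).tolist(),np.round(w,3).tolist(),hand))
        # propagate rounded
        x=x+r.apply(np.round(s,2)*.05); r=r*R.from_rotvec(np.round(w,3)*np.pi)
    print("[",end=""); 
    for i,a in enumerate(out): print(a,end=",\n" if i<len(out)-1 else "]\n")
    return x,r
def line(x,r,x1,r1,n):
    w=(r.inv()*r1).as_rotvec()
    return [(x+(x1-x)*(i+1)/n, r*R.from_rotvec(w*(i+1)/n)) for i in range(n)]
def ck(path,q):
    for x,r in path:
        q2,e=ik(x,r,q); print(np.round(e*1000,2),np.round(q2,2).tolist(),"dq max",round(np.abs(q2-q).max()/.125,2)); q=q2
def fb(o):
    return "F board",np.round(RB.T@o["wrist_force"],1),"M",np.round(o["torque"],2)
E
python3 - <<'E'
from rows import *
x,r,o=cur(); x1,r1=pose(.085,7,15,back=.11)
n=12; print(x1,np.degrees((r.inv()*r1).magnitude()))
p=line(x,r,x1,r1,n); ck(p,o["q"]); rows(p,1,x,r)
E
```

```text
[ 0.59029539 -0.11144529  0.19354792] 94.04471737836292
0.0 [-0.06, -0.72, 2.5, -0.46, 0.63, -0.9] dq max 2.42
0.0 [-0.04, -0.57, 2.42, -0.56, 0.66, -0.67] dq max 1.79
0.0 [-0.03, -0.45, 2.34, -0.6, 0.71, -0.51] dq max 1.3
0.0 [-0.03, -0.34, 2.26, -0.6, 0.76, -0.39] dq max 0.96
0.0 [-0.05, -0.24, 2.18, -0.58, 0.82, -0.3] dq max 0.78
0.0 [-0.07, -0.16, 2.09, -0.55, 0.88, -0.22] dq max 0.72
0.0 [-0.09, -0.07, 2.0, -0.51, 0.95, -0.16] dq max 0.7
0.0 [-0.12, 0.01, 1.91, -0.47, 1.02, -0.1] dq max 0.71
0.0 [-0.15, 0.09, 1.82, -0.42, 1.09, -0.04] dq max 0.72
0.0 [-0.18, 0.17, 1.73, -0.37, 1.16, 0.02] dq max 0.74
0.0 [-0.21, 0.24, 1.64, -0.32, 1.23, 0.07] dq max 0.74
0.0 [-0.25, 0.31, 1.54, -0.27, 1.31, 0.13] dq max 0.75
[{"slide": [-0.19, -0.11, 0.33], "delta_rot": [0.022, 0.013, 0.036], "hand": 1},
{"slide": [-0.22, -0.06, 0.32], "delta_rot": [0.022, 0.012, 0.035], "hand": 1},
{"slide": [-0.23, -0.02, 0.32], "delta_rot": [0.021, 0.013, 0.036], "hand": 1},
{"slide": [-0.25, 0.04, 0.31], "delta_rot": [0.022, 0.012, 0.035], "hand": 1},
{"slide": [-0.25, 0.08, 0.3], "delta_rot": [0.022, 0.013, 0.036], "hand": 1},
{"slide": [-0.25, 0.12, 0.28], "delta_rot": [0.022, 0.012, 0.035], "hand": 1},
{"slide": [-0.24, 0.18, 0.25], "delta_rot": [0.022, 0.013, 0.036], "hand": 1},
{"slide": [-0.23, 0.22, 0.24], "delta_rot": [0.022, 0.013, 0.035], "hand": 1},
{"slide": [-0.22, 0.26, 0.21], "delta_rot": [0.021, 0.012, 0.036], "hand": 1},
{"slide": [-0.19, 0.29, 0.18], "delta_rot": [0.022, 0.013, 0.035], "hand": 1},
{"slide": [-0.16, 0.33, 0.16], "delta_rot": [0.022, 0.012, 0.036], "hand": 1},
{"slide": [-0.13, 0.35, 0.13], "delta_rot": [0.022, 0.013, 0.035], "hand": 1}]
```

Request:
drive_tool(deltas=[{"slide": [-0.19, -0.11, 0.33], "delta_rot": [0.022, 0.013, 0.036], "hand": 1}, {"slide": [-0.22, -0.06, 0.32], "delta_rot": [0.022, 0.012, 0.035], "hand": 1}, {"slide": [-0.23, -0.02, 0.32], "delta_rot": [0.021, 0.013, 0.036], "hand": 1}, {"slide": [-0.25, 0.04, 0.31], "delta_rot": [0.022, 0.012, 0.035], "hand": 1}, {"slide": [-0.25, 0.08, 0.3], "delta_rot": [0.022, 0.013, 0.036], "hand": 1}])

```text
time_s: 2.75
eef_pos: [0.4772, -0.0341, 0.2186]
eef_rot: [0.292, 0.456, 0.836, -0.093]
wrist_force: [-0.3, -0.3, -0.1]
opening: 0.995
```

Request:
drive_tool(deltas=[{"slide": [-0.25, 0.12, 0.28], "delta_rot": [0.022, 0.012, 0.035], "hand": 1}, {"slide": [-0.24, 0.18, 0.25], "delta_rot": [0.022, 0.013, 0.036], "hand": 1}, {"slide": [-0.23, 0.22, 0.24], "delta_rot": [0.022, 0.013, 0.035], "hand": 1}, {"slide": [-0.22, 0.26, 0.21], "delta_rot": [0.021, 0.012, 0.036], "hand": 1}, {"slide": [-0.19, 0.29, 0.18], "delta_rot": [0.022, 0.013, 0.035], "hand": 1}])

```text
time_s: 3.38
eef_pos: [0.5576, -0.0887, 0.2027]
eef_rot: [0.143, 0.715, 0.676, -0.103]
wrist_force: [-0.0, -0.1, -0.2]
opening: 0.999
```

```bash
python3 - <<'E'
from rows import *
x,r,o=cur(); x1,r1=pose(.085,7,15,back=.07)
print(o["time_s"],x,o["opening"])
n=5; p=line(x,r,x1,r1,n); ck(p,o["q"]); rows(p,1,x,r)
E
```

```text
3.375 [ 0.55756729 -0.08869294  0.20274547] 0.9985462292669587
0.0 [-0.2, 0.2, 1.7, -0.35, 1.17, 0.04] dq max 0.31
0.0 [-0.21, 0.24, 1.67, -0.33, 1.19, 0.06] dq max 0.31
0.0 [-0.23, 0.28, 1.64, -0.32, 1.2, 0.09] dq max 0.31
0.0 [-0.25, 0.31, 1.61, -0.3, 1.22, 0.11] dq max 0.31
0.0 [-0.26, 0.35, 1.58, -0.28, 1.23, 0.14] dq max 0.3
[{"slide": [-0.05, 0.11, 0.23], "delta_rot": [0.009, 0.005, 0.015], "hand": 1},
{"slide": [-0.05, 0.12, 0.23], "delta_rot": [0.009, 0.005, 0.014], "hand": 1},
{"slide": [-0.04, 0.13, 0.22], "delta_rot": [0.009, 0.005, 0.015], "hand": 1},
{"slide": [-0.05, 0.14, 0.21], "delta_rot": [0.008, 0.005, 0.014], "hand": 1},
{"slide": [-0.04, 0.14, 0.22], "delta_rot": [0.009, 0.005, 0.015], "hand": 1}]
```

Request:
drive_tool(deltas=[{"slide": [-0.05, 0.11, 0.23], "delta_rot": [0.009, 0.005, 0.015], "hand": 1}, {"slide": [-0.05, 0.12, 0.23], "delta_rot": [0.009, 0.005, 0.014], "hand": 1}, {"slide": [-0.04, 0.13, 0.22], "delta_rot": [0.009, 0.005, 0.015], "hand": 1}, {"slide": [-0.05, 0.14, 0.21], "delta_rot": [0.008, 0.005, 0.014], "hand": 1}, {"slide": [-0.04, 0.14, 0.22], "delta_rot": [0.009, 0.005, 0.015], "hand": 1}])

```text
time_s: 4.0
eef_pos: [0.5879, -0.1213, 0.1554]
eef_rot: [0.079, 0.799, 0.587, -0.104]
wrist_force: [0.2, -1.0, -0.7]
opening: 0.996
```

```bash
python3 - <<'E'
from rows import *
from ov import *
from bench import ctrl
x,r,o=cur(); x1,r1=pose(.085,7,15,back=.07); print(x,x1,np.degrees((r.inv()*r1).as_rotvec()))
for n in ["scene","wrist"]:
    c=ctrl.camera(n); cv2.imwrite(f"pics/{n}2.png",c["frame"][:,:,::-1]); pickle.dump(c,open(f"pics/{n}2.pkl","wb"))
draw("wrist2",(.558,-.2145),np.radians(72.6),.12,.09,(0,0,560,420),1.4,"pics/ovw2.png")
E
```

```text
[ 0.58788916 -0.12133828  0.15539279] [ 0.58719949 -0.12132431  0.15491089] [ 0.27000033  0.00360061 -0.00963613]
```

View pics/ovw2.png

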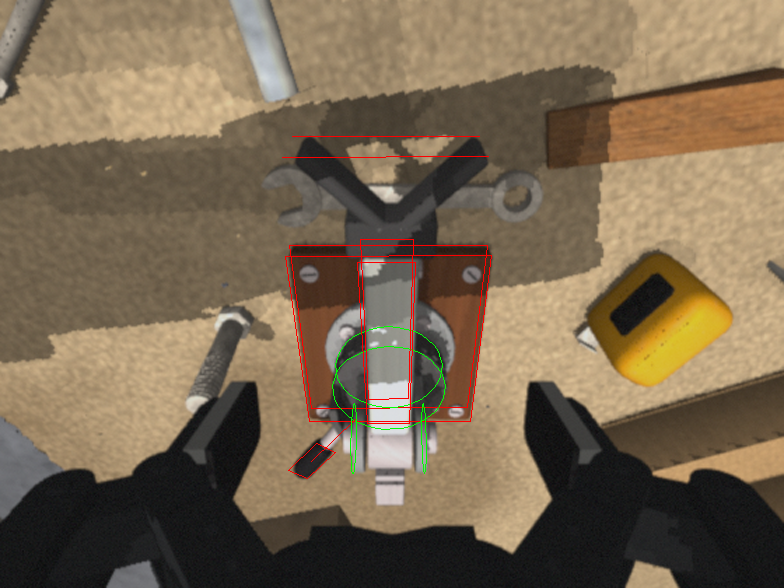

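View pics/scene2.png

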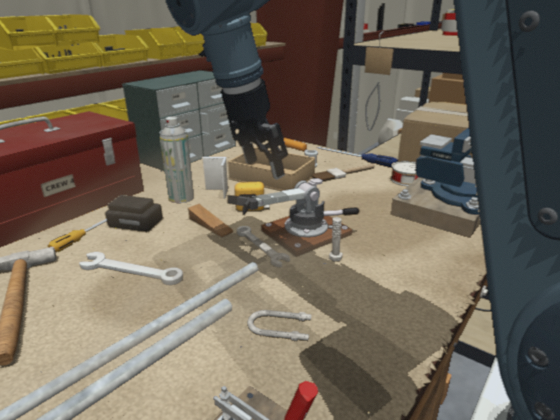

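```bash
python3 - <<'E'
from rows import *
x,r,o=cur(); x1,r1=pose(.085,7,15,back=0.002)
n=5; p=line(x,r,x1,r1,n); ck(p,o["q"]); rows(p,1,x,r)
E
```

```text
0.0 [-0.27, 0.36, 1.59, -0.28, 1.2, 0.14] dq max 0.19
0.0 [-0.27, 0.38, 1.6, -0.28, 1.18, 0.14] dq max 0.19
0.0 [-0.28, 0.4, 1.61, -0.29, 1.16, 0.14] dq max 0.19
0.0 [-0.29, 0.41, 1.62, -0.29, 1.13, 0.14] dq max 0.19
0.0 [-0.29, 0.43, 1.63, -0.29, 1.11, 0.15] dq max 0.19
[{"slide": [0.0, -0.0, 0.27], "delta_rot": [0.0, 0.0, 0.0], "hand": 1},
{"slide": [0.0, -0.01, 0.27], "delta_rot": [0.001, 0.0, 0.0], "hand": 1},
{"slide": [0.0, -0.0, 0.27], "delta_rot": [-0.0, 0.0, 0.0], "hand": 1},
{"slide": [0.01, -0.0, 0.27], "delta_rot": [0.0, 0.0, 0.0], "hand": 1},
{"slide": [-0.0, -0.01, 0.27], "delta_rot": [0.0, 0.0, 0.0], "hand": 1}]
```

Request:
drive_tool(deltas=[{"slide": [0, 0, 0.27], "delta_rot": [0, 0, 0], "hand": 1}, {"slide": [0, -0.01, 0.27], "delta_rot": [0, 0, 0], "hand": 1}, {"slide": [0, 0, 0.27], "delta_rot": [0, 0, 0], "hand": 1}, {"slide": [0.01, 0, 0.27], "delta_rot": [0, 0, 0], "hand": 1}, {"slide": [0, -0.01, 0.27], "delta_rot": [0, 0, 0], "hand": 1}])

```text
time_s: 4.72
eef_pos: [0.5828, -0.1365, 0.09]
eef_rot: [0.081, 0.798, 0.588, -0.104]
wrist_force: [-0.2, -0.0, -0.2]
opening: 0.998
```

```bash
python3 - <<'E'
from rows import *
from bench import ctrl
import cv2
x,r,o=cur(); x1,r1=pose(.085,7,15,back=.002); print(x-x1,fb(o))
for n in ["scene","wrist"]:
    c=ctrl.camera(n); cv2.imwrite(f"pics/{n}3.png",c["frame"][:,:,::-1])
a=cv2.imread("pics/scene3.png")[140:260,200:380]; cv2.imwrite("pics/scene3c.png",cv2.resize(a,None,fx=4,fy=4,interpolation=cv2.INTER_CUBIC))
E
```

```text
[0.00090976 0.00157903 0.00074869] ('F board', array([-0.1,  0.2, -0.2]), 'M', array([0.11, 0.03, 0.02]))
```

View pics/wrist3.png

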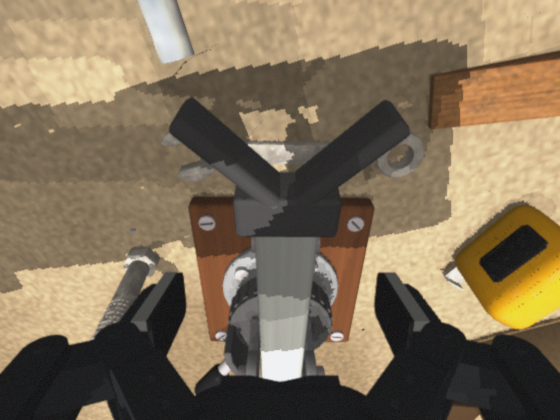

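View pics/scene3c.png

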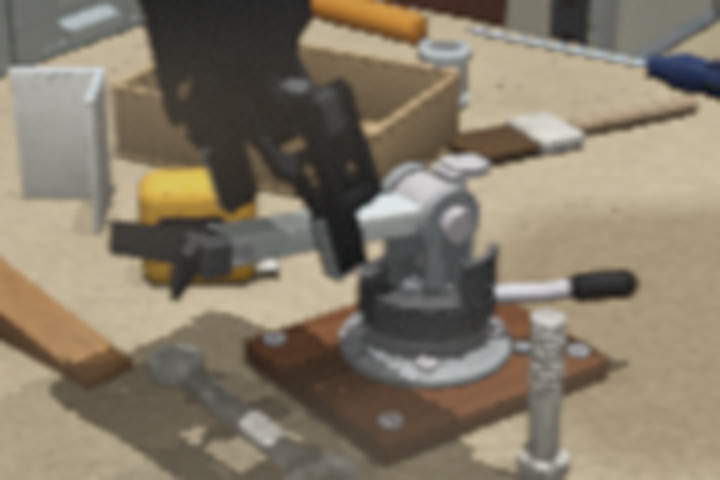

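Request:
drive_tool(deltas=[{"slide": [0, 0, 0], "delta_rot": [0, 0, 0], "hand": 0}, {"slide": [0, 0, 0], "delta_rot": [0, 0, 0], "hand": 0}, {"slide": [0, 0, 0], "delta_rot": [0, 0, 0], "hand": 0}, {"slide": [0, 0, 0], "delta_rot": [0, 0, 0], "hand": 0}, {"slide": [0, 0, 0], "delta_rot": [0, 0, 0], "hand": 0}])

```text
time_s: 5.45
eef_pos: [0.5832, -0.1364, 0.0914]
eef_rot: [0.081, 0.798, 0.588, -0.103]
wrist_force: [0.1, 1.3, 4.0]
opening: 0.241
```

```bash
python3 - <<'E'
from rows import *
x,r,o=cur(); print(o["opening"]*85,x,fb(o))
# current rigid rotation about hinge axis: per-row 4 deg, 5 rows
def arc(x,r,dth,n,O=O):
    H=O+np.array([0,0,.095]); out=[]
    for i in range(n):
        g=R.from_rotvec(-ey*np.radians(dth)*(i+1)); out.append((H+g.apply(x-H),g*r))
    return out
p=arc(x,r,4,5); ck(p,o["q"]); rows(p,0,x,r)
E
```

```text
20.47164689599692 [ 0.58317543 -0.13636907  0.0913733 ] ('F board', array([1.3, 0.3, 4. ]), 'M', array([ 0.23,  0.36, -0.39]))
0.0 [-0.32, 0.4, 1.64, -0.22, 1.1, 0.07] dq max 0.63
0.0 [-0.36, 0.38, 1.64, -0.14, 1.11, 0.0] dq max 0.64
0.0 [-0.4, 0.36, 1.64, -0.06, 1.12, -0.07] dq max 0.63
0.0 [-0.44, 0.35, 1.65, 0.02, 1.14, -0.15] dq max 0.62
0.0 [-0.48, 0.34, 1.65, 0.09, 1.16, -0.22] dq max 0.6
[{"slide": [-0.03, 0.0, -0.11], "delta_rot": [-0.0, 0.022, 0.0], "hand": 0},
{"slide": [-0.03, 0.0, -0.11], "delta_rot": [-0.0, 0.022, 0.0], "hand": 0},
{"slide": [-0.03, 0.0, -0.11], "delta_rot": [-0.0, 0.023, 0.001], "hand": 0},
{"slide": [-0.03, 0.0, -0.11], "delta_rot": [-0.0, 0.022, -0.0], "hand": 0},
{"slide": [-0.02, 0.0, -0.11], "delta_rot": [-0.0, 0.022, -0.0], "hand": 0}]
```

Request:
drive_tool(deltas=[{"slide": [-0.03, 0, -0.11], "delta_rot": [0, 0.022, 0], "hand": 0}, {"slide": [-0.03, 0, -0.11], "delta_rot": [0, 0.022, 0], "hand": 0}, {"slide": [-0.03, 0, -0.11], "delta_rot": [0, 0.022, 0], "hand": 0}, {"slide": [-0.03, 0, -0.11], "delta_rot": [0, 0.022, 0], "hand": 0}, {"slide": [-0.03, 0, -0.11], "delta_rot": [0, 0.022, 0], "hand": 0}])

```text
time_s: 6.08
eef_pos: [0.5819, -0.1397, 0.1191]
eef_rot: [-0.022, 0.804, 0.593, 0.037]
wrist_force: [1.7, 2.2, -2.9]
opening: 0.246
```

```bash
cat >> rows.py <<'E'
def arc(x,r,dth,n,O=O):
    H=O+np.array([0,0,.095]); out=[]
    for i in range(n):
        g=R.from_rotvec(-ey*np.radians(dth)*(i+1)); out.append((H+g.apply(x-H),g*r))
    return out
def info():
    x,r,o=cur(); z=r.as_matrix()[:,2]; zb=RB.T@z; al=np.degrees(np.arctan2(-zb[0],-zb[2]))
    g=RB.T@(x-z*.0187-O)-[0,0,.095]
    th=np.degrees(np.arctan2(g[2],g[0])); F=RB.T@o["wrist_force"]; t=np.radians(th)
    print("t",round(o["time_s"],2),"al",round(al,1),"grasp th",round(th,1),"rad",round(np.hypot(g[0],g[2])*1e3,1),"lat",round(g[1]*1e3,1),"F rad/tan/lat",np.round([F[0]*np.cos(t)+F[2]*np.sin(t),-F[0]*np.sin(t)+F[2]*np.cos(t),F[1]],1),"Mb",np.round(RB.T@o["torque"],2),"open",round(o["opening"]*85,1))
    return x,r,o
E
python3 - <<'E'
from rows import *
x,r,o=info()
p=arc(x,r,4,5); ck(p,o["q"]); rows(p,0,x,r)
E
```

```text
t 6.08 al -4.9 grasp th 29.0 rad 88.1 lat -0.3 F rad/tan/lat [ 0.9 -3.8 -1. ] Mb [ 0.1  -0.06 -0.39] open 20.9
0.0 [-0.52, 0.34, 1.65, 0.17, 1.18, -0.29] dq max 0.58
0.0 [-0.56, 0.34, 1.64, 0.23, 1.22, -0.35] dq max 0.55
0.0 [-0.6, 0.35, 1.64, 0.3, 1.25, -0.41] dq max 0.52
0.0 [-0.64, 0.36, 1.63, 0.36, 1.29, -0.46] dq max 0.49
0.0 [-0.68, 0.37, 1.62, 0.42, 1.33, -0.51] dq max 0.46
[{"slide": [-0.03, 0.0, -0.11], "delta_rot": [-0.0, 0.022, 0.0], "hand": 0},
{"slide": [-0.03, 0.0, -0.11], "delta_rot": [-0.0, 0.022, 0.0], "hand": 0},
{"slide": [-0.02, 0.0, -0.11], "delta_rot": [-0.0, 0.023, 0.001], "hand": 0},
{"slide": [-0.03, 0.0, -0.11], "delta_rot": [-0.0, 0.022, -0.0], "hand": 0},
{"slide": [-0.03, 0.0, -0.12], "delta_rot": [-0.001, 0.022, -0.0], "hand": 0}]
```

Request:
drive_tool(deltas=[{"slide": [-0.03, 0, -0.11], "delta_rot": [0, 0.022, 0], "hand": 0}, {"slide": [-0.03, 0, -0.11], "delta_rot": [0, 0.022, 0], "hand": 0}, {"slide": [-0.025, 0, -0.11], "delta_rot": [0, 0.022, 0], "hand": 0}, {"slide": [-0.03, 0, -0.11], "delta_rot": [0, 0.022, 0], "hand": 0}, {"slide": [-0.03, 0, -0.115], "delta_rot": [0, 0.022, 0], "hand": 0}])

```text
time_s: 6.7
eef_pos: [0.5779, -0.1521, 0.1444]
eef_rot: [-0.124, 0.786, 0.581, 0.174]
wrist_force: [2.0, 3.1, -3.2]
opening: 0.249
```

```bash
python3 - <<'E'
from rows import *
x,r,o=info()
p=arc(x,r,2.5,5); ck(p,o["q"]); rows(p,0,x,r)
E
```

```text
t 6.7 al -24.7 grasp th 49.0 rad 87.9 lat -0.2 F rad/tan/lat [-0.1 -4.8 -1. ] Mb [-0.12 -0.04 -0.51] open 21.1
0.0 [-0.7, 0.38, 1.62, 0.45, 1.36, -0.54] dq max 0.27
0.0 [-0.72, 0.39, 1.61, 0.48, 1.39, -0.57] dq max 0.26
0.0 [-0.74, 0.4, 1.6, 0.51, 1.41, -0.6] dq max 0.25
0.0 [-0.76, 0.42, 1.6, 0.54, 1.44, -0.62] dq max 0.24
0.0 [-0.78, 0.43, 1.59, 0.57, 1.47, -0.65] dq max 0.23
[{"slide": [-0.02, 0.0, -0.07], "delta_rot": [-0.0, 0.014, 0.0], "hand": 0},
{"slide": [-0.01, 0.0, -0.07], "delta_rot": [-0.0, 0.014, 0.0], "hand": 0},
{"slide": [-0.02, 0.0, -0.07], "delta_rot": [-0.0, 0.014, 0.0], "hand": 0},
{"slide": [-0.02, 0.0, -0.07], "delta_rot": [-0.0, 0.014, 0.0], "hand": 0},
{"slide": [-0.01, 0.0, -0.07], "delta_rot": [-0.001, 0.013, 0.0], "hand": 0}]
```

Request:
drive_tool(deltas=[{"slide": [-0.02, 0, -0.085], "delta_rot": [0, 0.017, 0], "hand": 0}, {"slide": [-0.02, 0, -0.085], "delta_rot": [0, 0.017, 0], "hand": 0}, {"slide": [-0.02, 0, -0.085], "delta_rot": [0, 0.017, 0], "hand": 0}, {"slide": [-0.02, 0, -0.085], "delta_rot": [0, 0.017, 0], "hand": 0}, {"slide": [-0.02, 0, -0.085], "delta_rot": [0, 0.017, 0], "hand": 0}])

```text
time_s: 7.32
eef_pos: [0.5731, -0.167, 0.1599]
eef_rot: [-0.2, 0.755, 0.559, 0.277]
wrist_force: [3.6, 4.4, -4.9]
opening: 0.243
```

```bash
python3 - <<'E'
from rows import *
x,r,o=info()
p=arc(x,r,2,5); rows(p,0,x,r)
E
```

```text
t 7.33 al -40.0 grasp th 64.5 rad 87.8 lat -0.1 F rad/tan/lat [-2.2 -6.9 -2.1] Mb [-0.34  0.14 -0.77] open 20.6
[{"slide": [-0.01, 0.0, -0.06], "delta_rot": [-0.0, 0.011, 0.0], "hand": 0},
{"slide": [-0.02, 0.0, -0.05], "delta_rot": [-0.0, 0.011, 0.0], "hand": 0},
{"slide": [-0.01, 0.0, -0.06], "delta_rot": [-0.0, 0.011, 0.0], "hand": 0},
{"slide": [-0.01, 0.0, -0.05], "delta_rot": [-0.0, 0.011, 0.0], "hand": 0},
{"slide": [-0.02, 0.0, -0.06], "delta_rot": [-0.0, 0.012, 0.0], "hand": 0}]
```

Request:
drive_tool(deltas=[{"slide": [-0.015, 0, -0.056], "delta_rot": [0, 0.011, 0], "hand": 0}, {"slide": [-0.015, 0, -0.056], "delta_rot": [0, 0.011, 0], "hand": 0}, {"slide": [-0.015, 0, -0.056], "delta_rot": [0, 0.011, 0], "hand": 0}, {"slide": [-0.015, 0, -0.056], "delta_rot": [0, 0.011, 0], "hand": 0}, {"slide": [-0.015, 0, -0.056], "delta_rot": [0, 0.011, 0], "hand": 0}])

```text
time_s: 7.95
eef_pos: [0.5698, -0.1761, 0.1668]
eef_rot: [-0.249, 0.728, 0.54, 0.342]
wrist_force: [9.0, 11.9, -3.5]
opening: 0.242
```

```bash
python3 - <<'E'
from rows import *
x,r,o=info()
p=arc(x,r,1,5); rows(p,0,x,r)
E
```

```text
t 7.95 al -50.0 grasp th 72.9 rad 87.7 lat 0.2 F rad/tan/lat [  0.8 -14.5  -5.1] Mb [-0.33 -0.07 -0.85] open 20.6
[{"slide": [-0.01, -0.0, -0.03], "delta_rot": [-0.0, 0.006, -0.0], "hand": 0},
{"slide": [-0.0, -0.0, -0.03], "delta_rot": [-0.0, 0.005, -0.0], "hand": 0},
{"slide": [-0.01, -0.0, -0.02], "delta_rot": [-0.0, 0.006, -0.0], "hand": 0},
{"slide": [-0.0, -0.0, -0.03], "delta_rot": [-0.0, 0.005, -0.0], "hand": 0},
{"slide": [-0.01, -0.0, -0.03], "delta_rot": [-0.0, 0.006, -0.0], "hand": 0}]
```

Request:
drive_tool(deltas=[{"slide": [-0.007, 0, -0.028], "delta_rot": [0, 0.0055, 0], "hand": 0}, {"slide": [-0.007, 0, -0.028], "delta_rot": [0, 0.0055, 0], "hand": 0}, {"slide": [-0.007, 0, -0.028], "delta_rot": [0, 0.0055, 0], "hand": 0}, {"slide": [-0.007, 0, -0.028], "delta_rot": [0, 0.0055, 0], "hand": 0}, {"slide": [-0.007, 0, -0.028], "delta_rot": [0, 0.0055, 0], "hand": 0}])

```text
time_s: 8.57
eef_pos: [0.5674, -0.1834, 0.1704]
eef_rot: [-0.272, 0.713, 0.529, 0.372]
wrist_force: [5.9, 8.7, -2.7]
opening: 0.243
```

```bash
python3 - <<'E'
from rows import *
x,r,o=info()
E
```

```text
t 8.57 al -54.9 grasp th 78.7 rad 87.9 lat 0.3 F rad/tan/lat [ -0.7 -10.4  -3. ] Mb [-0.11 -0.49 -0.65] open 20.6
```

Request:
drive_tool(deltas=[{"slide": [-0.007, 0, -0.028], "delta_rot": [0, 0.0055, 0], "hand": 0}, {"slide": [-0.007, 0, -0.028], "delta_rot": [0, 0.0055, 0], "hand": 0}, {"slide": [-0.007, 0, -0.028], "delta_rot": [0, 0.0055, 0], "hand": 0}, {"slide": [0, 0, 0], "delta_rot": [0, 0, 0], "hand": 0}, {"slide": [0, 0, 0], "delta_rot": [0, 0, 0], "hand": 0}])

```text
time_s: 9.2
eef_pos: [0.5662, -0.1877, 0.172]
eef_rot: [-0.285, 0.703, 0.522, 0.391]
wrist_force: [4.4, 8.2, -0.8]
opening: 0.24
```

```bash
python3 - <<'E'
from rows import *
x,r,o=info()
E
```

```text
t 9.2 al -57.8 grasp th 82.0 rad 87.8 lat 0.2 F rad/tan/lat [ 0.5 -9.1 -1.7] Mb [ 0.11 -0.67 -0.45] open 20.4
```

Request:
drive_tool(deltas=[{"slide": [-0.007, 0, -0.028], "delta_rot": [0, 0.0055, 0], "hand": 0}, {"slide": [-0.007, 0, -0.028], "delta_rot": [0, 0.0055, 0], "hand": 0}, {"slide": [0, 0, 0], "delta_rot": [0, 0, 0], "hand": 0}, {"slide": [0, 0, 0], "delta_rot": [0, 0, 0], "hand": 0}, {"slide": [0, 0, 0], "delta_rot": [0, 0, 0], "hand": 0}])

```text
time_s: 9.82
eef_pos: [0.5653, -0.1905, 0.1729]
eef_rot: [-0.294, 0.696, 0.517, 0.403]
wrist_force: [4.4, 7.0, -1.6]
opening: 0.244
```

```bash
python3 - <<'E'
from rows import *
x,r,o=info()
from bench import ctrl
import cv2,pickle
c=ctrl.camera("scene"); cv2.imwrite("pics/s4.png",c["frame"][:,:,::-1]); pickle.dump(c,open("pics/s4.pkl","wb"))
a=cv2.imread("pics/s4.png")[100:260,220:400]; cv2.imwrite("pics/s4c.png",cv2.resize(a,None,fx=3.5,fy=3.5,interpolation=cv2.INTER_CUBIC))
E
```

```text
t 9.82 al -59.8 grasp th 84.2 rad 87.8 lat 0.2 F rad/tan/lat [-0.8 -8.1 -2.2] Mb [ 0.07 -0.53 -0.3 ] open 20.7
```

View pics/s4c.png

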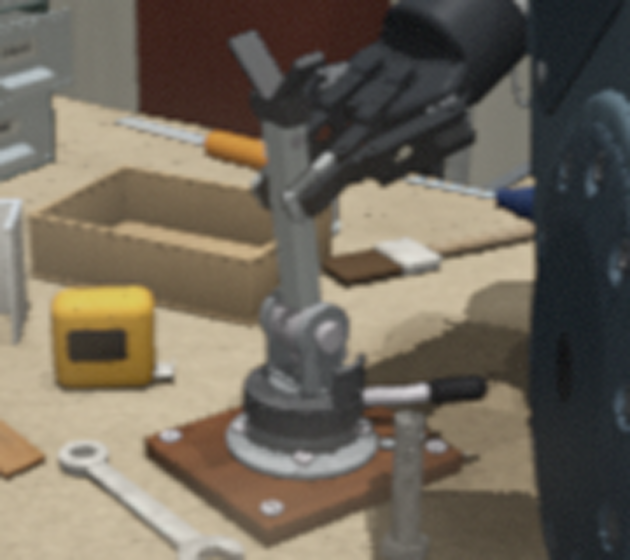

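Request:
drive_tool(deltas=[{"slide": [-0.007, 0, -0.028], "delta_rot": [0, 0.0055, 0], "hand": 0}, {"slide": [-0.007, 0, -0.028], "delta_rot": [0, 0.0055, 0], "hand": 0}, {"slide": [0, 0, 0], "delta_rot": [0, 0, 0], "hand": 0}, {"slide": [0, 0, 0], "delta_rot": [0, 0, 0], "hand": 0}, {"slide": [0, 0, 0], "delta_rot": [0, 0, 0], "hand": 0}])

```text
time_s: 10.5
eef_pos: [0.5643, -0.1934, 0.1737]
eef_rot: [-0.303, 0.689, 0.512, 0.414]
wrist_force: [5.1, 6.7, -1.6]
opening: 0.246
```

```bash
python3 - <<'E'
from rows import *
x,r,o=info()
E
```

```text
t 10.5 al -61.7 grasp th 86.4 rad 87.7 lat 0.3 F rad/tan/lat [-1.1 -8.  -2.9] Mb [-0.1  -0.44 -0.69] open 20.9
```

Request:
drive_tool(deltas=[{"slide": [-0.007, 0, -0.028], "delta_rot": [0, 0.0055, 0], "hand": 0}, {"slide": [-0.007, 0, -0.028], "delta_rot": [0, 0.0055, 0], "hand": 0}, {"slide": [0, 0, 0], "delta_rot": [0, 0, 0], "hand": 0}, {"slide": [0, 0, 0], "delta_rot": [0, 0, 0], "hand": 0}, {"slide": [0, 0, 0], "delta_rot": [0, 0, 0], "hand": 0}])

```text
time_s: 11.12
eef_pos: [0.5634, -0.1965, 0.1744]
eef_rot: [-0.311, 0.682, 0.506, 0.426]
wrist_force: [2.5, 4.1, -0.5]
opening: 0.242
```

```bash
python3 - <<'E'
from rows import *
x,r,o=info()
E
```

```text
t 11.12 al -63.7 grasp th 88.7 rad 87.7 lat 0.2 F rad/tan/lat [-0.4 -4.6 -1.1] Mb [ 0.12 -0.33 -0.18] open 20.6
```

Request:
drive_tool(deltas=[{"slide": [-0.007, 0, -0.028], "delta_rot": [0, 0.0055, 0], "hand": 0}, {"slide": [-0.007, 0, -0.028], "delta_rot": [0, 0.0055, 0], "hand": 0}, {"slide": [0, 0, 0], "delta_rot": [0, 0, 0], "hand": 0}, {"slide": [0, 0, 0], "delta_rot": [0, 0, 0], "hand": 0}, {"slide": [0, 0, 0], "delta_rot": [0, 0, 0], "hand": 0}])

```text
time_s: 11.75
eef_pos: [0.5626, -0.1996, 0.1749]
eef_rot: [-0.319, 0.675, 0.501, 0.437]
wrist_force: [1.2, 4.3, -2.4]
opening: 0.242
```

```bash
python3 - <<'E'
from rows import *
x,r,o=info()
E
```

```text
t 11.75 al -65.5 grasp th 90.9 rad 87.6 lat 0.0 F rad/tan/lat [-2.5 -4.4  0.2] Mb [ 0.05 -0.01 -0.17] open 20.5
```

Request:
drive_tool(deltas=[{"slide": [-0.007, 0, -0.028], "delta_rot": [0, 0.0055, 0], "hand": 0}, {"slide": [0, 0, 0], "delta_rot": [0, 0, 0], "hand": 0}, {"slide": [0, 0, 0], "delta_rot": [0, 0, 0], "hand": 0}, {"slide": [0, 0, 0], "delta_rot": [0, 0, 0], "hand": 0}, {"slide": [0, 0, 0], "delta_rot": [0, 0, 0], "hand": 0}])

```text
time_s: 12.38
eef_pos: [0.5621, -0.2007, 0.1751]
eef_rot: [-0.324, 0.671, 0.498, 0.443]
wrist_force: [1.0, 5.3, -3.1]
opening: 0.243
```

```bash
python3 - <<'E'
from rows import *
x,r,o=info()
E
```

```text
t 12.38 al -66.5 grasp th 91.8 rad 87.6 lat 0.2 F rad/tan/lat [-3.2 -5.3  0.7] Mb [0.2  0.04 0.04] open 20.7
```

Request:
drive_tool(deltas=[{"slide": [-0.007, 0, -0.028], "delta_rot": [0, 0.0055, 0], "hand": 0}, {"slide": [-0.007, 0, -0.028], "delta_rot": [0, 0.0055, 0], "hand": 0}, {"slide": [0, 0, 0], "delta_rot": [0, 0, 0], "hand": 0}, {"slide": [0, 0, 0], "delta_rot": [0, 0, 0], "hand": 0}, {"slide": [0, 0, 0], "delta_rot": [0, 0, 0], "hand": 0}])

```text
time_s: 13.0
eef_pos: [0.5621, -0.2009, 0.1756]
eef_rot: [-0.333, 0.663, 0.493, 0.455]
wrist_force: [8.4, 17.8, -1.5]
opening: 0.246
```

```bash
python3 - <<'E'
from rows import *
x,r,o=info()
from bench import ctrl
import cv2,pickle
c=ctrl.camera("scene"); cv2.imwrite("pics/s5.png",c["frame"][:,:,::-1]); pickle.dump(c,open("pics/s5.pkl","wb"))
from ov import *
draw("s5",O[:2],YAW,np.radians(90),.09,(220,100,400,260),3.5,"pics/s5o.png")
E
```

```text
t 13.0 al -68.6 grasp th 92.1 rad 87.5 lat 0.1 F rad/tan/lat [ -2.3 -19.4  -2.7] Mb [-0.06  0.11 -0.62] open 20.9
```

View pics/s5o.png

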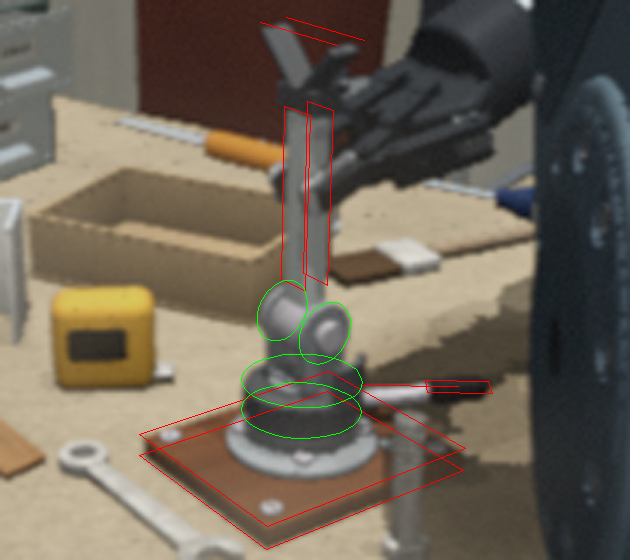

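Request:
drive_tool(deltas=[{"slide": [-0.01, 0, -0.04], "delta_rot": [0, 0, 0], "hand": 0}, {"slide": [0, 0, 0], "delta_rot": [0, 0, 0], "hand": 0}, {"slide": [0, 0, 0], "delta_rot": [0, 0, 0], "hand": 0}, {"slide": [0, 0, 0], "delta_rot": [0, 0, 0], "hand": 0}, {"slide": [0, 0, 0], "delta_rot": [0, 0, 0], "hand": 0}])

```text
time_s: 13.68
eef_pos: [0.5619, -0.201, 0.1757]
eef_rot: [-0.334, 0.662, 0.493, 0.455]
wrist_force: [13.5, 26.6, -3.4]
opening: 0.243
```

```bash
python3 - <<'E'
from rows import *
x,r,o=info()
E
```

```text
t 13.68 al -68.8 grasp th 92.2 rad 87.5 lat 0.2 F rad/tan/lat [ -4.6 -29.3  -5. ] Mb [-0.31 -0.23 -1.09] open 20.7
```

Request:
drive_tool(deltas=[{"slide": [0.02, 0, 0.07], "delta_rot": [0, 0, 0], "hand": 0}, {"slide": [0, 0, 0], "delta_rot": [0, 0, 0], "hand": 1}, {"slide": [0, 0, 0], "delta_rot": [0, 0, 0], "hand": 1}, {"slide": [0, 0, 0], "delta_rot": [0, 0, 0], "hand": 1}, {"slide": [0, 0, 0], "delta_rot": [0, 0, 0], "hand": 1}])

```text
time_s: 14.3
eef_pos: [0.562, -0.2029, 0.1758]
eef_rot: [-0.331, 0.664, 0.493, 0.455]
wrist_force: [0.1, 0.7, 0.2]
opening: 1.0
```

```bash
python3 - <<'E'
from rows import *
x,r,o=info()
d=r.as_matrix()[:,2]
dl=RB@np.array([.2,-.3,-.93]); dl/=np.linalg.norm(dl); rl=orient(dl,-ey)
W=[(x-d*.10,r),(O+RB@np.array([-.062,.085,.135]),rl),(O+RB@np.array([-.055,.085,.036]),rl),(O+RB@np.array([-.095,-.02,.036]),rl)]
q=o["q"]
for a in W:
    q,e=ik(*a,q); print(np.round(RB.T@(a[0]-O),3),round(e*1e3,2),np.round(q,2))
from bench import ctrl
import cv2,pickle
from ov import *
for n in("scene","wrist"):
    c=ctrl.camera(n); cv2.imwrite(f"pics/{n}6.png",c["frame"][:,:,::-1]); pickle.dump(c,open(f"pics/{n}6.pkl","wb"))
draw("scene6",O[:2],YAW,np.radians(90),.09,(220,100,400,260),3.5,"pics/s6o.png")
E
```

```text
t 14.3 al -68.5 grasp th 93.4 rad 87.8 lat -0.3 F rad/tan/lat [ 0.2 -0.7  0.1] Mb [ 0.02  0.44 -0.01] open 85.0
[-0.081 -0.     0.212] 0.0 [-1.07  0.74  1.29  0.82  2.   -0.8 ]
[-0.062  0.085  0.135] 0.0 [-0.95  0.04  2.02  0.42  0.99 -0.83]
[-0.055  0.085  0.036] 0.0 [-0.93  0.23  2.07  0.51  0.78 -0.95]
[-0.095 -0.02   0.036] 0.0 [-0.88  0.43  1.78  0.47  0.83 -0.84]
```

View pics/s6o.png

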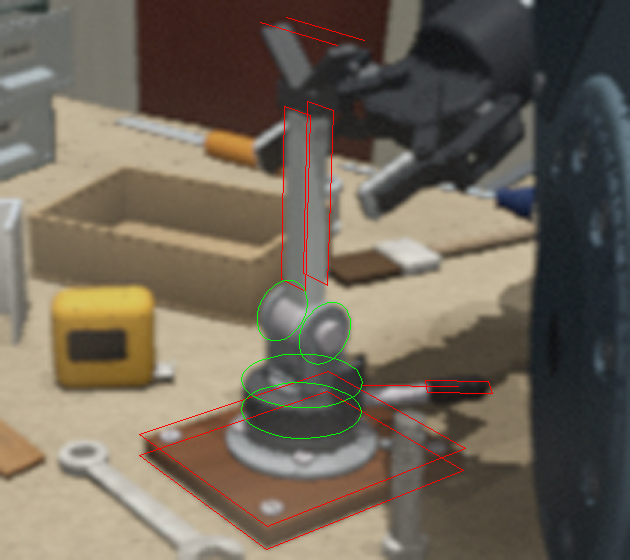

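View pics/wrist6.png

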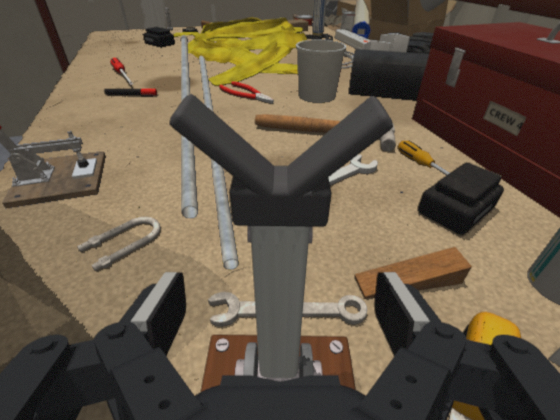

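```bash
python3 - <<'E'
from rows import *
x,r,o=info()
d=r.as_matrix()[:,2]
dl=RB@np.array([.2,-.3,-.93]); dl/=np.linalg.norm(dl); rl=orient(dl,-ey)
x1=x-d*.055
p=line(x,r,x1,r,3)
x2=O+RB@np.array([-.075,.085,.16])
p2=line(x1,r,x2,rl,12); 
q=o["q"]
for a in p+p2:
    q2,e=ik(*a,q); z=a[1].as_matrix()[:,2]; print(round(e*1e3,1),"dq",round(np.abs(q2-q).max()/.125,2),"tcp b",np.round(RB.T@(a[0]-O),3),"body b",np.round(RB.T@(a[0]-z*.1-O),3),"flange w",np.round(a[0]-z*.319,3)); q=q2
x,r=rows(p,1,x,r)
rows(p2,0,x,r)
E
```

```text
t 14.4 al -68.5 grasp th 93.2 rad 87.7 lat -0.3 F rad/tan/lat [ 0.5 -0.2  0.1] Mb [-0.03  0.42  0.02] open 85.3
0.0 dq 0.21 tcp b [-0.005 -0.     0.182] body b [-0.098 -0.     0.219] flange w [ 0.468 -0.502  0.299]
0.0 dq 0.21 tcp b [-0.022 -0.     0.189] body b [-0.115 -0.     0.226] flange w [ 0.463 -0.518  0.306]
0.0 dq 0.22 tcp b [-0.039 -0.     0.196] body b [-0.132 -0.     0.233] flange w [ 0.458 -0.535  0.313]
0.0 dq 0.52 tcp b [-0.042  0.007  0.193] body b [-0.131  0.009  0.237] flange w [ 0.446 -0.523  0.334]
0.0 dq 0.53 tcp b [-0.045  0.014  0.19 ] body b [-0.13   0.019  0.241] flange w [ 0.435 -0.51   0.353]
0.0 dq 0.54 tcp b [-0.048  0.021  0.187] body b [-0.129  0.028  0.245] flange w [ 0.424 -0.494  0.371]
0.0 dq 0.56 tcp b [-0.051  0.028  0.184] body b [-0.127  0.038  0.248] flange w [ 0.413 -0.477  0.388]
0.0 dq 0.57 tcp b [-0.054  0.035  0.181] body b [-0.124  0.048  0.251] flange w [ 0.403 -0.458  0.403]
0.0 dq 0.58 tcp b [-0.057  0.042  0.178] body b [-0.121  0.058  0.253] flange w [ 0.393 -0.438  0.417]
0.0 dq 0.59 tcp b [-0.06   0.049  0.175] body b [-0.118  0.06
[... 1078 characters left out ...]
7, -0.026, -0.004], "hand": 0},
{"slide": [-0.08, -0.15, -0.02], "delta_rot": [-0.008, -0.026, -0.004], "hand": 0},
{"slide": [-0.08, -0.14, -0.02], "delta_rot": [-0.007, -0.025, -0.003], "hand": 0},
{"slide": [-0.08, -0.15, -0.02], "delta_rot": [-0.007, -0.026, -0.004], "hand": 0},
{"slide": [-0.08, -0.14, -0.01], "delta_rot": [-0.008, -0.026, -0.004], "hand": 0},
{"slide": [-0.07, -0.15, -0.01], "delta_rot": [-0.007, -0.026, -0.004], "hand": 0},
{"slide": [-0.08, -0.14, -0.01], "delta_rot": [-0.007, -0.026, -0.003], "hand": 0},
{"slide": [-0.07, -0.15, 0.0], "delta_rot": [-0.008, -0.026, -0.004], "hand": 0},
{"slide": [-0.08, -0.15, -0.0], "delta_rot": [-0.007, -0.026, -0.004], "hand": 0}]
```

Request:
drive_tool(deltas=[{"slide": [0, 0, -0.37], "delta_rot": [0, 0, 0], "hand": 1}, {"slide": [0, 0, -0.37], "delta_rot": [0, 0, 0], "hand": 1}, {"slide": [0, 0, -0.37], "delta_rot": [0, 0, 0], "hand": 1}, {"slide": [-0.08, -0.14, -0.1], "delta_rot": [-0.007, -0.026, -0.004], "hand": 0.5}, {"slide": [-0.08, -0.14, -0.1], "delta_rot": [-0.007, -0.026, -0.004], "hand": 0}])

```text
time_s: 15.02
eef_pos: [0.5291, -0.2611, 0.1926]
eef_rot: [-0.268, 0.7, 0.516, 0.413]
wrist_force: [0.2, -0.1, -0.0]
opening: 0.603
```

```bash
python3 - <<'E'
from rows import *
x,r,o=info()
dl=RB@np.array([.2,-.3,-.93]); dl/=np.linalg.norm(dl); rl=orient(dl,-ey)
x2=O+RB@np.array([-.070,.09,.13])
p2=line(x,r,x2,rl,10); ck(p2,o["q"])
rows(p2,0,x,r)
E
```

```text
t 15.03 al -59.0 grasp th 122.8 rad 127.5 lat 14.6 F rad/tan/lat [ 0.   0.1 -0.2] Mb [ 0.03  0.44 -0.03] open 51.2
0.0 [-1.05, 0.55, 1.51, 0.71, 1.74, -0.87] dq max 0.59
0.0 [-1.05, 0.49, 1.57, 0.68, 1.66, -0.89] dq max 0.6
0.0 [-1.05, 0.43, 1.62, 0.65, 1.59, -0.9] dq max 0.62
0.0 [-1.05, 0.37, 1.68, 0.62, 1.51, -0.91] dq max 0.64
0.0 [-1.04, 0.31, 1.74, 0.59, 1.43, -0.91] dq max 0.65
0.0 [-1.03, 0.26, 1.8, 0.56, 1.34, -0.91] dq max 0.67
0.0 [-1.02, 0.2, 1.86, 0.53, 1.26, -0.9] dq max 0.68
0.0 [-1.01, 0.15, 1.91, 0.5, 1.17, -0.89] dq max 0.7
0.0 [-0.99, 0.1, 1.97, 0.46, 1.08, -0.88] dq max 0.72
0.0 [-0.97, 0.05, 2.03, 0.42, 0.99, -0.85] dq max 0.74
[{"slide": [-0.12, -0.16, 0.03], "delta_rot": [-0.007, -0.026, -0.004], "hand": 0},
{"slide": [-0.12, -0.16, 0.03], "delta_rot": [-0.008, -0.026, -0.003], "hand": 0},
{"slide": [-0.11, -0.16, 0.04], "delta_rot": [-0.007, -0.025, -0.004], "hand": 0},
{"slide": [-0.1, -0.16, 0.05], "delta_rot": [-0.007, -0.026, -0.004], "hand": 0},
{"slide": [-0.1, -0.17, 0.04], "delta_rot": [-0.008, -0.026, -0.003], "hand": 0},
{"slide": [-0.1, -0.17, 0.06], "delta_rot": [-0.007, -0.026, -0.004], "hand": 0},
{"slide": [-0.08, -0.17, 0.05], "delta_rot": [-0.007, -0.026, -0.004], "hand": 0},
{"slide": [-0.08, -0.17, 0.06], "delta_rot": [-0.008, -0.026, -0.003], "hand": 0},
{"slide": [-0.08, -0.18, 0.06], "delta_rot": [-0.007, -0.025, -0.004], "hand": 0},
{"slide": [-0.06, -0.18, 0.07], "delta_rot": [-0.007, -0.026, -0.004], "hand": 0}]
```

Request:
drive_tool(deltas=[{"slide": [-0.12, -0.16, 0.03], "delta_rot": [-0.007, -0.026, -0.004], "hand": 0}, {"slide": [-0.12, -0.16, 0.03], "delta_rot": [-0.008, -0.026, -0.003], "hand": 0}, {"slide": [-0.11, -0.16, 0.04], "delta_rot": [-0.007, -0.025, -0.004], "hand": 0}, {"slide": [-0.1, -0.16, 0.05], "delta_rot": [-0.007, -0.026, -0.004], "hand": 0}, {"slide": [-0.1, -0.17, 0.04], "delta_rot": [-0.008, -0.026, -0.003], "hand": 0}])

```text
time_s: 15.65
eef_pos: [0.4903, -0.2573, 0.1621]
eef_rot: [-0.106, 0.769, 0.555, 0.301]
wrist_force: [0.2, 0.1, 0.3]
opening: -0.001
```

Request:
drive_tool(deltas=[{"slide": [-0.1, -0.17, 0.06], "delta_rot": [-0.007, -0.026, -0.004], "hand": 0}, {"slide": [-0.08, -0.17, 0.05], "delta_rot": [-0.007, -0.026, -0.004], "hand": 0}, {"slide": [-0.08, -0.17, 0.06], "delta_rot": [-0.008, -0.026, -0.003], "hand": 0}, {"slide": [-0.08, -0.18, 0.06], "delta_rot": [-0.007, -0.025, -0.004], "hand": 0}, {"slide": [-0.06, -0.18, 0.07], "delta_rot": [-0.007, -0.026, -0.004], "hand": 0}])

```text
time_s: 16.27
eef_pos: [0.4515, -0.2536, 0.1307]
eef_rot: [0.06, 0.801, 0.569, 0.174]
wrist_force: [0.3, 0.1, -0.7]
opening: -0.0
```

```bash
python3 - <<'E'
from rows import *
x,r,o=info(); print(RB.T@(x-O))
from bench import ctrl
from ov import *
for n in("top","wrist","scene"):
    c=ctrl.camera(n); cv2.imwrite(f"pics/{n}7.png",c["frame"][:,:,::-1]); pickle.dump(c,open(f"pics/{n}7.pkl","wb"))
draw("wrist7",O[:2],YAW,np.radians(90),.09,(0,0,560,420),1.4,"pics/w7o.png")
draw("scene7",O[:2],YAW,np.radians(90),.09,(220,100,400,260),3.5,"pics/s7o.png")
E
```

```text
t 16.27 al -12.1 grasp th 143.9 rad 90.2 lat 95.5 F rad/tan/lat [-0.6  0.5 -0.3] Mb [ 0.15  0.12 -0.01] open -0.0
[-0.06915269  0.08988727  0.13066839]
```

View pics/w7o.png

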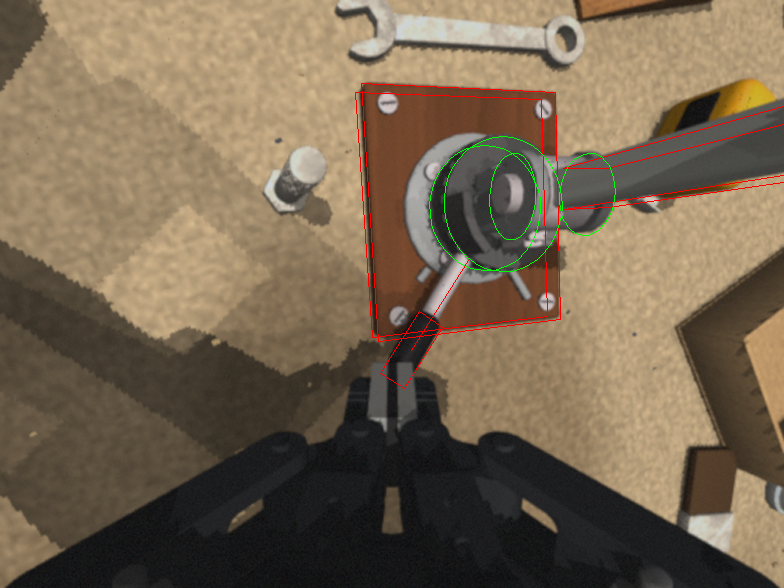

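View pics/s7o.png

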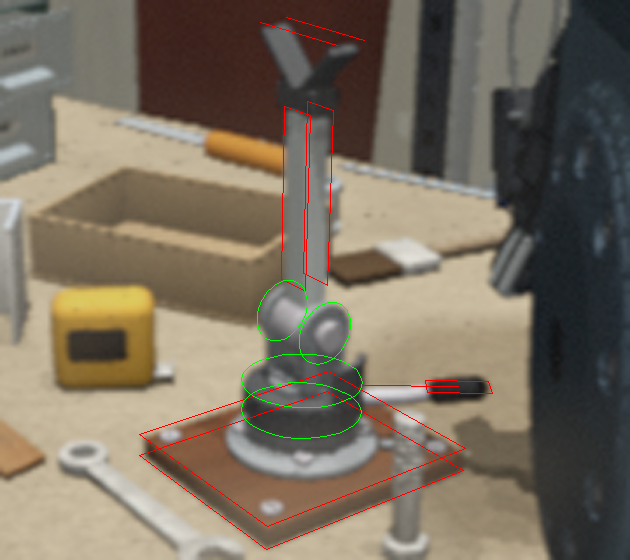

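View pics/top7.png

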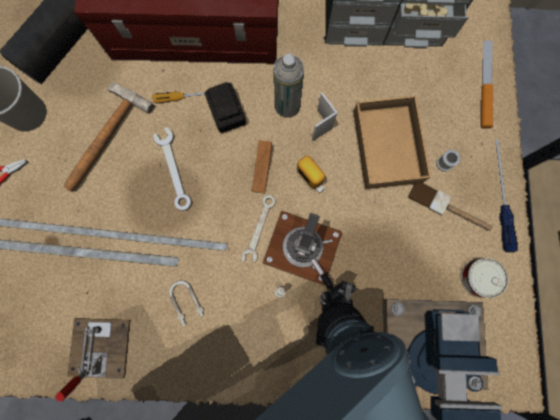

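```bash
python3 - <<'E'
from rows import *
x,r,o=cur()
a=O+RB@np.array([-.049,.090,.115]); b=O+RB@np.array([-.049,.090,.037])
p=line(x,r,a,r,1)+line(a,r,b,r,4); ck(p,o["q"]); rows(p,0,x,r)
E
```

```text
0.0 [-0.93, 0.06, 2.05, 0.43, 0.95, -0.84] dq max 0.38
0.0 [-0.93, 0.1, 2.06, 0.45, 0.9, -0.86] dq max 0.34
0.0 [-0.93, 0.14, 2.07, 0.47, 0.86, -0.89] dq max 0.34
0.0 [-0.93, 0.18, 2.08, 0.49, 0.82, -0.92] dq max 0.33
0.0 [-0.93, 0.22, 2.08, 0.51, 0.78, -0.95] dq max 0.35
[{"slide": [0.3, -0.11, 0.37], "delta_rot": [0.0, 0.0, 0.0], "hand": 0},
{"slide": [-0.09, -0.11, 0.36], "delta_rot": [0.0, 0.0, 0.0], "hand": 0},
{"slide": [-0.08, -0.12, 0.36], "delta_rot": [0.0, 0.0, 0.0], "hand": 0},
{"slide": [-0.08, -0.11, 0.37], "delta_rot": [0.0, 0.0, 0.0], "hand": 0},
{"slide": [-0.09, -0.12, 0.36], "delta_rot": [0.0, 0.0, 0.0], "hand": 0}]
```

Request:
drive_tool(deltas=[{"slide": [0.3, -0.11, 0.37], "delta_rot": [0, 0, 0], "hand": 0}, {"slide": [-0.09, -0.11, 0.36], "delta_rot": [0, 0, 0], "hand": 0}, {"slide": [-0.08, -0.12, 0.36], "delta_rot": [0, 0, 0], "hand": 0}, {"slide": [-0.08, -0.11, 0.37], "delta_rot": [0, 0, 0], "hand": 0}, {"slide": [-0.09, -0.12, 0.36], "delta_rot": [0, 0, 0], "hand": 0}])

```text
time_s: 17.05
eef_pos: [0.458, -0.2363, 0.0362]
eef_rot: [0.058, 0.801, 0.569, 0.175]
wrist_force: [-0.2, -0.5, 1.0]
opening: -0.003
```

```bash
cat >> rows.py <<'E'
def ring(x,o):
    b=RB.T@(x-O); F=RB.T@o["wrist_force"]; a=np.arctan2(b[1],b[0]); print("t",o["time_s"],"b",np.round(b*1e3,1),"r",round(np.hypot(b[0],b[1])*1e3,1),"ang",round(np.degrees(a)%360,1),"F rad/tan/z",np.round([F[0]*np.cos(a)+F[1]*np.sin(a),-F[0]*np.sin(a)+F[1]*np.cos(a),F[2]],1))
def rarc(x,dth,n,r0,z):
    b=RB.T@(x-O); a=np.arctan2(b[1],b[0]); rr=np.hypot(b[0],b[1]); out=[]
    for i in range(n):
        f=(i+1)/n; aa=a+np.radians(dth)*f; q=rr+(r0-rr)*f; out.append(O+RB@np.array([q*np.cos(aa),q*np.sin(aa),b[2]+(z-b[2])*f]))
    return out
E
python3 - <<'E'
from rows import *
x,r,o=cur(); ring(x,o)
p=[(a,r) for a in rarc(x,30,5,.092,.037)]; ck(p,o["q"]); rows(p,0,x,r)
from bench import ctrl
import cv2
for n in ("wrist",):
    c=ctrl.camera(n); cv2.imwrite(f"pics/{n}8.png",c["frame"][:,:,::-1])
E
```

```text
t 17.05 b [-50.7  88.9  36.2] r 102.3 ang 119.7 F rad/tan/z [0.3 0.5 1. ]
0.0 [-0.94, 0.24, 2.05, 0.51, 0.78, -0.95] dq max 0.19
0.0 [-0.94, 0.26, 2.03, 0.5, 0.79, -0.95] dq max 0.2
0.0 [-0.94, 0.28, 2.0, 0.5, 0.8, -0.94] dq max 0.2
0.0 [-0.93, 0.3, 1.98, 0.5, 0.8, -0.94] dq max 0.2
0.0 [-0.93, 0.32, 1.95, 0.49, 0.81, -0.93] dq max 0.2
[{"slide": [-0.15, 0.15, 0.01], "delta_rot": [0.0, 0.0, 0.0], "hand": 0},
{"slide": [-0.13, 0.17, 0.02], "delta_rot": [0.0, 0.0, 0.0], "hand": 0},
{"slide": [-0.12, 0.17, 0.02], "delta_rot": [0.0, 0.0, 0.0], "hand": 0},
{"slide": [-0.09, 0.18, 0.03], "delta_rot": [0.0, 0.0, 0.0], "hand": 0},
{"slide": [-0.07, 0.18, 0.04], "delta_rot": [0.0, 0.0, 0.0], "hand": 0}]
```

View pics/wrist8.png

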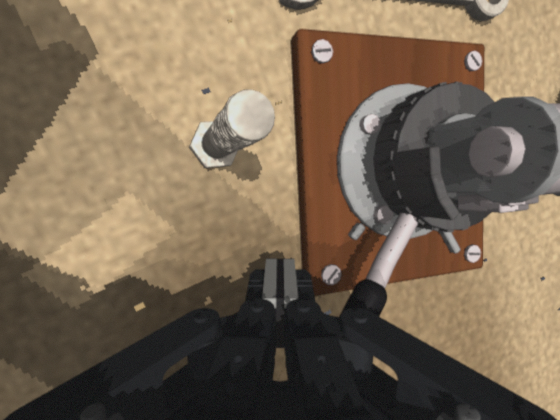

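Request:
drive_tool(deltas=[{"slide": [-0.15, 0.15, 0.01], "delta_rot": [0, 0, 0], "hand": 0}, {"slide": [-0.13, 0.17, 0.02], "delta_rot": [0, 0, 0], "hand": 0}, {"slide": [-0.12, 0.17, 0.02], "delta_rot": [0, 0, 0], "hand": 0}, {"slide": [-0.09, 0.18, 0.03], "delta_rot": [0, 0, 0], "hand": 0}, {"slide": [-0.07, 0.18, 0.04], "delta_rot": [0, 0, 0], "hand": 0}])

```text
time_s: 17.73
eef_pos: [0.4897, -0.2755, 0.0374]
eef_rot: [0.058, 0.801, 0.57, 0.174]
wrist_force: [-1.5, 0.4, 0.3]
opening: -0.005
```

```bash
python3 - <<'E'
from rows import *
x,r,o=cur(); ring(x,o)
p=[(a,r) for a in rarc(x,24,5,.088,.037)]; ck(p,o["q"]); rows(p,0,x,r)
from bench import ctrl
import cv2
for n in ("wrist",):
    c=ctrl.camera(n); cv2.imwrite(f"pics/{n}9.png",c["frame"][:,:,::-1])
E
```

```text
t 17.725 b [-78.6  46.9  37.4] r 91.6 ang 149.2 F rad/tan/z [ 0.9 -1.3  0.3]
0.0 [-0.92, 0.33, 1.93, 0.49, 0.81, -0.92] dq max 0.15
0.0 [-0.92, 0.34, 1.92, 0.49, 0.81, -0.91] dq max 0.15
0.0 [-0.91, 0.35, 1.9, 0.48, 0.82, -0.9] dq max 0.15
0.0 [-0.91, 0.37, 1.88, 0.48, 0.82, -0.89] dq max 0.15
0.0 [-0.9, 0.38, 1.86, 0.48, 0.82, -0.88] dq max 0.14
[{"slide": [-0.06, 0.14, 0.03], "delta_rot": [0.0, 0.0, 0.0], "hand": 0},
{"slide": [-0.05, 0.14, 0.04], "delta_rot": [0.0, 0.0, 0.0], "hand": 0},
{"slide": [-0.03, 0.14, 0.03], "delta_rot": [0.0, 0.0, 0.0], "hand": 0},
{"slide": [-0.02, 0.14, 0.05], "delta_rot": [0.0, 0.0, 0.0], "hand": 0},
{"slide": [-0.01, 0.14, 0.04], "delta_rot": [0.0, 0.0, 0.0], "hand": 0}]
```

View pics/wrist9.png

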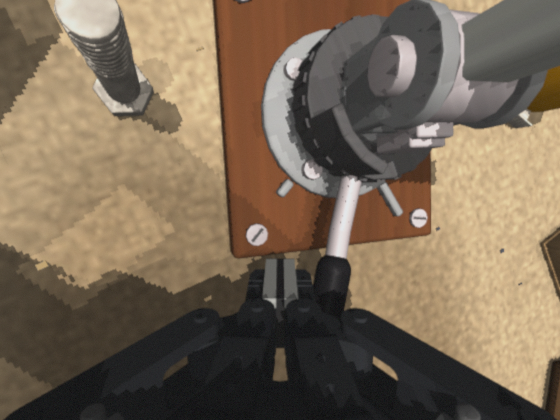

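Lever is moving with the fingers (now between pip and rib). Continue.

Request:
drive_tool(deltas=[{"slide": [-0.06, 0.14, 0.03], "delta_rot": [0, 0, 0], "hand": 0}, {"slide": [-0.05, 0.14, 0.04], "delta_rot": [0, 0, 0], "hand": 0}, {"slide": [-0.03, 0.14, 0.03], "delta_rot": [0, 0, 0], "hand": 0}, {"slide": [-0.02, 0.14, 0.05], "delta_rot": [0, 0, 0], "hand": 0}, {"slide": [-0.01, 0.14, 0.04], "delta_rot": [0, 0, 0], "hand": 0}])

```text
time_s: 18.4
eef_pos: [0.5216, -0.2939, 0.0366]
eef_rot: [0.058, 0.801, 0.57, 0.174]
wrist_force: [-1.9, 0.7, -0.7]
opening: 0.004
```

```bash
python3 - <<'E'
from rows import *
x,r,o=cur(); ring(x,o)
p=[(a,r) for a in rarc(x,18,5,.088,.037)]; ck(p,o["q"]); rows(p,0,x,r)
from bench import ctrl
import cv2
for n in ("wrist",):
    c=ctrl.camera(n); cv2.imwrite(f"pics/{n}10.png",c["frame"][:,:,::-1])
E
```

```text
t 18.4 b [-86.7  11.   36.6] r 87.4 ang 172.8 F rad/tan/z [ 0.2 -2.  -0.7]
0.0 [-0.89, 0.39, 1.85, 0.48, 0.82, -0.87] dq max 0.11
0.0 [-0.89, 0.4, 1.83, 0.47, 0.82, -0.86] dq max 0.11
0.0 [-0.88, 0.41, 1.82, 0.47, 0.83, -0.86] dq max 0.11
0.0 [-0.88, 0.42, 1.81, 0.47, 0.83, -0.85] dq max 0.1
0.0 [-0.87, 0.42, 1.8, 0.47, 0.83, -0.84] dq max 0.1
[{"slide": [-0.01, 0.11, 0.03], "delta_rot": [0.0, 0.0, 0.0], "hand": 0},
{"slide": [-0.01, 0.1, 0.03], "delta_rot": [0.0, 0.0, 0.0], "hand": 0},
{"slide": [0.0, 0.11, 0.03], "delta_rot": [0.0, 0.0, 0.0], "hand": 0},
{"slide": [0.01, 0.1, 0.03], "delta_rot": [0.0, 0.0, 0.0], "hand": 0},
{"slide": [0.02, 0.11, 0.04], "delta_rot": [0.0, 0.0, 0.0], "hand": 0}]
```

View pics/wrist10.png

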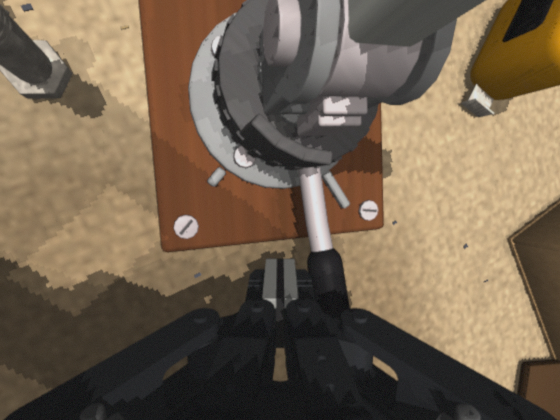

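Request:
drive_tool(deltas=[{"slide": [-0.01, 0.11, 0.03], "delta_rot": [0, 0, 0], "hand": 0}, {"slide": [-0.01, 0.1, 0.03], "delta_rot": [0, 0, 0], "hand": 0}, {"slide": [0, 0.11, 0.03], "delta_rot": [0, 0, 0], "hand": 0}, {"slide": [0.01, 0.1, 0.03], "delta_rot": [0, 0, 0], "hand": 0}, {"slide": [0.02, 0.11, 0.04], "delta_rot": [0, 0, 0], "hand": 0}])

```text
time_s: 19.08
eef_pos: [0.548, -0.3016, 0.0369]
eef_rot: [0.058, 0.801, 0.57, 0.174]
wrist_force: [-1.5, 0.5, -0.7]
opening: 0.001
```

```bash
python3 - <<'E'
from rows import *
x,r,o=cur(); ring(x,o)
p=[(a,r) for a in rarc(x,8,5,.088,.037)]; rows(p,0,x,r)
from bench import ctrl
import cv2
for n in ("wrist",):
    c=ctrl.camera(n); cv2.imwrite(f"pics/{n}11.png",c["frame"][:,:,::-1])
E
```

```text
t 19.075 b [-86.1 -16.5  36.9] r 87.7 ang 190.8 F rad/tan/z [-0.4 -1.6 -0.7]
[{"slide": [0.01, 0.05, 0.02], "delta_rot": [0.0, 0.0, 0.0], "hand": 0},
{"slide": [0.01, 0.04, 0.01], "delta_rot": [0.0, 0.0, 0.0], "hand": 0},
{"slide": [0.01, 0.05, 0.02], "delta_rot": [0.0, 0.0, 0.0], "hand": 0},
{"slide": [0.01, 0.04, 0.01], "delta_rot": [0.0, 0.0, 0.0], "hand": 0},
{"slide": [0.01, 0.04, 0.02], "delta_rot": [0.0, 0.0, 0.0], "hand": 0}]
```

View pics/wrist11.png

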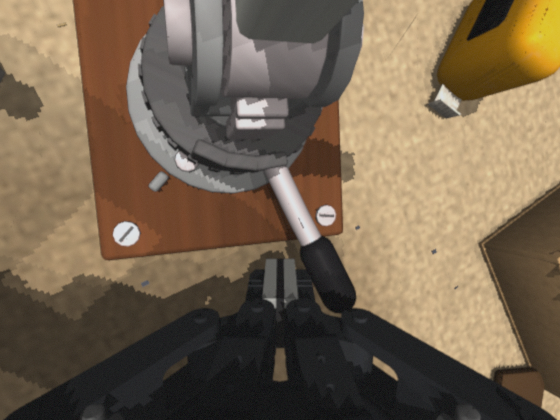

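Request:
drive_tool(deltas=[{"slide": [0.01, 0.05, 0.02], "delta_rot": [0, 0, 0], "hand": 0}, {"slide": [0.01, 0.04, 0.01], "delta_rot": [0, 0, 0], "hand": 0}, {"slide": [0.01, 0.05, 0.02], "delta_rot": [0, 0, 0], "hand": 0}, {"slide": [0, 0, 0], "delta_rot": [0, 0, 0], "hand": 0}, {"slide": [0, 0, 0], "delta_rot": [0, 0, 0], "hand": 0}])

```text
time_s: 19.75
eef_pos: [0.5554, -0.3025, 0.0372]
eef_rot: [0.058, 0.801, 0.57, 0.174]
wrist_force: [-0.1, 0.5, -0.3]
opening: -0.0
```

```bash
python3 - <<'E'
from rows import *
x,r,o=cur(); ring(x,o)
E
```

```text
t 19.75 b [-84.7 -23.8  37.2] r 88.0 ang 195.7 F rad/tan/z [-0.5 -0.1 -0.3]
```

Request:
drive_tool(deltas=[{"slide": [0.01, 0.04, 0.01], "delta_rot": [0, 0, 0], "hand": 0}, {"slide": [0.01, 0.04, 0.01], "delta_rot": [0, 0, 0], "hand": 0}, {"slide": [0, 0, 0], "delta_rot": [0, 0, 0], "hand": 0}, {"slide": [0, 0, 0], "delta_rot": [0, 0, 0], "hand": 0}, {"slide": [0, 0, 0], "delta_rot": [0, 0, 0], "hand": 0}])

```text
time_s: 20.38
eef_pos: [0.5595, -0.3027, 0.0376]
eef_rot: [0.058, 0.801, 0.57, 0.174]
wrist_force: [-0.6, 0.4, -0.2]
opening: 0.002
```

```bash
python3 - <<'E'
from rows import *
x,r,o=cur(); ring(x,o)
E
```

```text
t 20.375 b [-83.7 -27.9  37.6] r 88.2 ang 198.4 F rad/tan/z [-0.4 -0.6 -0.2]
```

Request:
drive_tool(deltas=[{"slide": [0.01, 0.05, 0.015], "delta_rot": [0, 0, 0], "hand": 0}, {"slide": [0.01, 0.05, 0.015], "delta_rot": [0, 0, 0], "hand": 0}, {"slide": [0, 0, 0], "delta_rot": [0, 0, 0], "hand": 0}, {"slide": [0, 0, 0], "delta_rot": [0, 0, 0], "hand": 0}, {"slide": [0, 0, 0], "delta_rot": [0, 0, 0], "hand": 0}])

```text
time_s: 21.0
eef_pos: [0.5639, -0.3028, 0.0372]
eef_rot: [0.057, 0.801, 0.57, 0.174]
wrist_force: [-5.6, 1.1, 0.7]
opening: 0.0
```

```bash
python3 - <<'E'
from rows import *
x,r,o=cur(); ring(x,o)
from bench import ctrl
from ov import *
for n in("wrist","scene","top"):
    c=ctrl.camera(n); cv2.imwrite(f"pics/{n}12.png",c["frame"][:,:,::-1]); pickle.dump(c,open(f"pics/{n}12.pkl","wb"))
draw("wrist12",O[:2],YAW,np.radians(90),1.309,(0,0,560,420),1.4,"pics/w12o.png")
E
```

```text
t 21.0 b [-82.5 -32.1  37.2] r 88.5 ang 201.2 F rad/tan/z [-1.4 -5.5  0.7]
```

View pics/w12o.png

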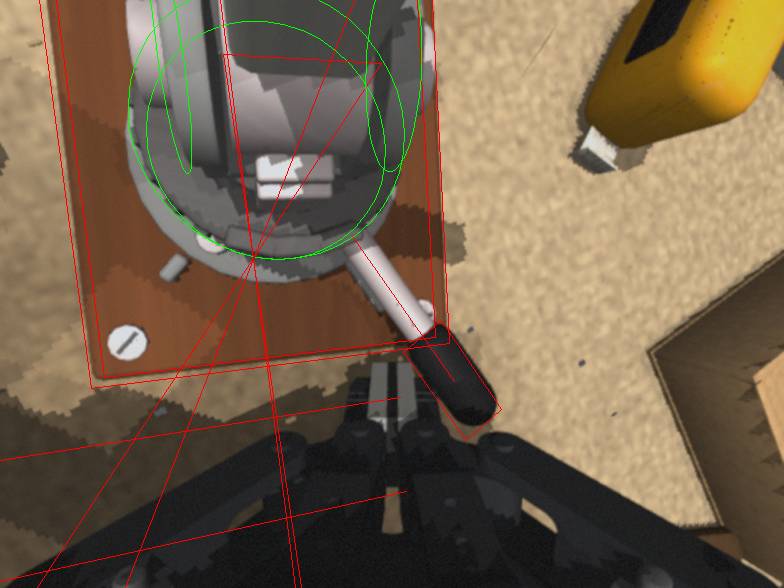

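Request:
drive_tool(deltas=[{"slide": [0.01, 0.05, 0.015], "delta_rot": [0, 0, 0], "hand": 0}, {"slide": [0.005, 0.02, 0.005], "delta_rot": [0, 0, 0], "hand": 0}, {"slide": [0, 0, 0], "delta_rot": [0, 0, 0], "hand": 0}, {"slide": [0, 0, 0], "delta_rot": [0, 0, 0], "hand": 0}, {"slide": [0, 0, 0], "delta_rot": [0, 0, 0], "hand": 0}])

```text
time_s: 21.78
eef_pos: [0.5656, -0.3027, 0.0366]
eef_rot: [0.055, 0.801, 0.57, 0.173]
wrist_force: [-17.2, 1.2, 5.5]
opening: -0.001
```

```bash
python3 - <<'E'
from rows import *
x,r,o=cur(); ring(x,o)
b=O+RB@np.array([-.085,-.005,.037]); c=O+RB@np.array([-.085,.03,.037]); e=c+np.array([0,0,.1])-.0*ex; 
p=line(x,r,b,r,1)+line(b,r,c,r,1)+line(c,r,e,r,3); ck(p,o["q"]); rows(p,0,x,r)
E
```

```text
t 21.775 b [-81.9 -33.6  36.6] r 88.5 ang 202.3 F rad/tan/z [ -2.6 -17.    5.5]
0.0 [-0.88, 0.41, 1.82, 0.47, 0.83, -0.85] dq max 0.54
0.0 [-0.92, 0.35, 1.9, 0.48, 0.82, -0.9] dq max 0.67
0.0 [-0.92, 0.29, 1.9, 0.45, 0.88, -0.86] dq max 0.5
0.0 [-0.92, 0.23, 1.88, 0.43, 0.94, -0.82] dq max 0.51
0.0 [-0.92, 0.18, 1.87, 0.41, 1.01, -0.79] dq max 0.51
[{"slide": [-0.06, -0.54, -0.19], "delta_rot": [0.0, 0.0, 0.0], "hand": 0},
{"slide": [0.0, -0.67, -0.2], "delta_rot": [0.0, 0.0, 0.0], "hand": 0},
{"slide": [0.15, 0.19, -0.63], "delta_rot": [0.0, 0.0, 0.0], "hand": 0},
{"slide": [0.14, 0.19, -0.62], "delta_rot": [0.0, 0.0, 0.0], "hand": 0},
{"slide": [0.14, 0.19, -0.62], "delta_rot": [0.0, 0.0, 0.0], "hand": 0}]
```

Request:
drive_tool(deltas=[{"slide": [-0.06, -0.54, -0.19], "delta_rot": [0, 0, 0], "hand": 0}, {"slide": [0, -0.67, -0.2], "delta_rot": [0, 0, 0], "hand": 0}, {"slide": [0.15, 0.19, -0.63], "delta_rot": [0, 0, 0], "hand": 0}, {"slide": [0.14, 0.19, -0.62], "delta_rot": [0, 0, 0], "hand": 0}, {"slide": [0.14, 0.19, -0.62], "delta_rot": [0, 0, 0], "hand": 0}])

```text
time_s: 22.4
eef_pos: [0.5066, -0.2878, 0.1396]
eef_rot: [0.059, 0.801, 0.57, 0.175]
wrist_force: [-0.0, -0.1, 1.5]
opening: -0.005
```

```bash
python3 - <<'E'
from rows import *
x,r,o=cur(); ring(x,o)
x2=x+np.array([-.12,.06,.06]); p=line(x,r,x2,r,5); ck(p,o["q"]); rows(p,0,x,r)
E
```

```text
t 22.4 b [-85.3  27.1 139.6] r 89.5 ang 162.4 F rad/tan/z [0.1 0.  1.5]
0.0 [-0.94, 0.1, 1.92, 0.41, 1.03, -0.8] dq max 0.6
0.0 [-0.97, 0.02, 1.98, 0.41, 1.06, -0.82] dq max 0.62
0.0 [-1.0, -0.06, 2.03, 0.4, 1.1, -0.83] dq max 0.64
0.0 [-1.03, -0.14, 2.08, 0.4, 1.15, -0.85] dq max 0.67
0.0 [-1.07, -0.23, 2.12, 0.39, 1.2, -0.87] dq max 0.7
[{"slide": [0.14, -0.44, -0.37], "delta_rot": [0.0, 0.0, 0.0], "hand": 0},
{"slide": [0.13, -0.44, -0.36], "delta_rot": [0.0, 0.0, 0.0], "hand": 0},
{"slide": [0.14, -0.44, -0.37], "delta_rot": [0.0, 0.0, 0.0], "hand": 0},
{"slide": [0.13, -0.44, -0.36], "delta_rot": [0.0, 0.0, 0.0], "hand": 0},
{"slide": [0.14, -0.44, -0.37], "delta_rot": [0.0, 0.0, 0.0], "hand": 0}]
```

Request:
drive_tool(deltas=[{"slide": [0.14, -0.44, -0.37], "delta_rot": [0, 0, 0], "hand": 0}, {"slide": [0.13, -0.44, -0.36], "delta_rot": [0, 0, 0], "hand": 0}, {"slide": [0.14, -0.44, -0.37], "delta_rot": [0, 0, 0], "hand": 0}, {"slide": [0.13, -0.44, -0.36], "delta_rot": [0, 0, 0], "hand": 0}, {"slide": [0, 0, 0], "delta_rot": [0, 0, 0], "hand": 0}])

```text
time_s: 23.02
eef_pos: [0.4102, -0.24, 0.1875]
eef_rot: [0.06, 0.801, 0.57, 0.174]
wrist_force: [0.5, -0.2, -0.4]
opening: 0.0
```

```bash
python3 - <<'E'
from rows import *
x,r,o=cur(); ring(x,o)
from bench import ctrl
from ov import *
for n in("wrist","scene","top"):
    c=ctrl.camera(n); cv2.imwrite(f"pics/{n}13.png",c["frame"][:,:,::-1]); pickle.dump(c,open(f"pics/{n}13.pkl","wb"))
draw("top13",O[:2],YAW,np.radians(90),1.309,(200,160,360,310),4.5,"pics/t13o.png")
a=draw("scene13",O[:2],YAW,np.radians(90),1.309,(180,100,380,270),4,"pics/s13o.png")
t0=cv2.imread("pics/top0.png");t1=cv2.imread("pics/top13.png");print(np.abs(t0[140:300,220:340].astype(int)-t1[140:300,220:340]).mean())
E
```

```text
t 23.025 b [-68.5 133.4 187.5] r 150.0 ang 117.2 F rad/tan/z [-0.5  0.3 -0.4]
11.428159722222222
```

View pics/t13o.png

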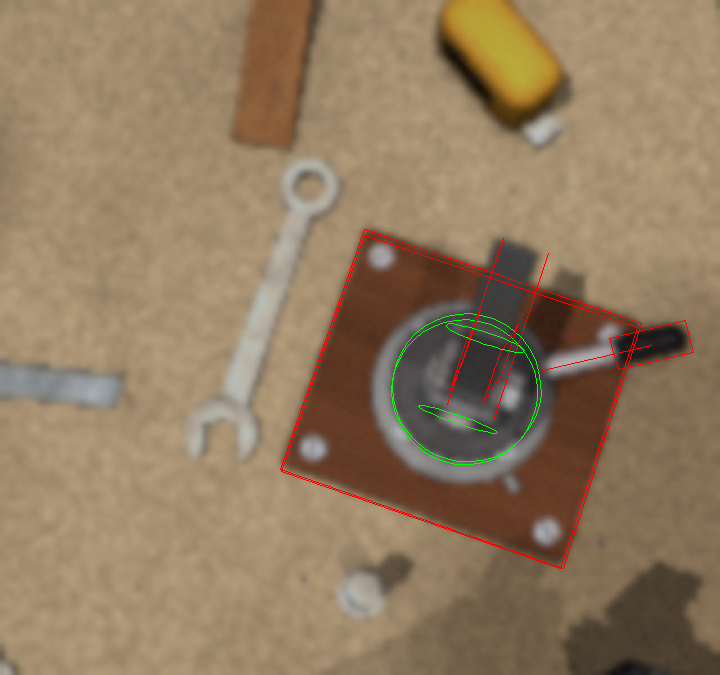

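View pics/s13o.png

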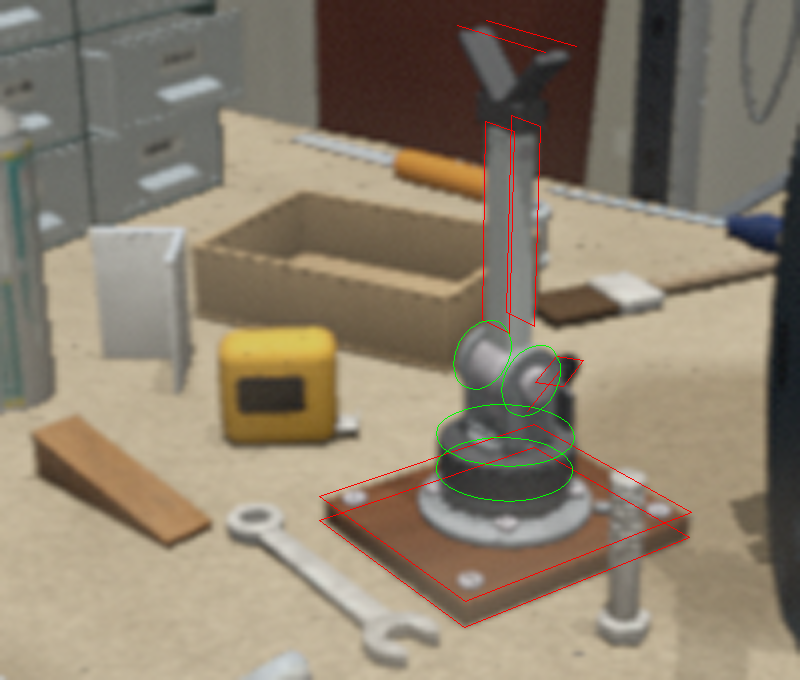

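```bash
python3 - <<'E'
from bench import ctrl
print(ctrl.hand_in())
E
```

```text
the job is handed in; nothing more can be done
None
```

The post is up on its end stop, the lock ring is turned to its locked mark, and I handed the job in at about 23 s. `hand_in()` gave no verdict.

**Post:** I gripped the bar and swung it up along the hinge arc. The resistance peaked at about 14 N, eased to about 5 N past the detent, then rose to 29 N with almost no further movement. That was the end stop, with the post close to plumb. It stayed there after I let go.

**Lock ring:** I pushed the lever round with the closed fingers, starting after the post was seated. It stopped hard at 17 N. In the wrist and top pictures the lever stands over the long rib, within a few pixels of where 1.309 rad should be.

**Last pictures:** The post was upright, the lever was at the locked mark, and the arm was clear. The spanner, bolt, tape measure and wedge looked unmoved.

**Not confirmed:** The detent ball height and lock ring angle cannot be read directly, so both rest on force and pictures. My board outline sat about 2–4 mm differently in the scene camera than in the top camera. I took a middle value, and it fitted well in the wrist view.

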